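Load the flower-drying tray, button on its in-use plates and zero the timer

ROBOT

A 7-joint arm with a two-finger parallel gripper is mounted at the origin on the work surface. World frame = base frame: x ahead of the robot, y to its left, z up, the work surface at z = 0. Lengths are in m, angles in rad, forces in N, time in s.
With the tool pointing down it reaches from about 0.425 to 0.875 m from the base axis. Payload 8.4 kg.
Tool frame: the origin (TCP) lies midway between the tips of the shut fingers; the grasp point (between the pads) lies 19 mm behind it; z points along the fingers, y is the direction in which the jaws open and shut (so a half turn about z gives the same grasp; the last joint's range is limited). The gripper opens to 85 mm and grips with 20 to 120 N. Pads are 22 mm wide; open, the fingers measure 114 mm over their backs; the gripper's body (76 mm by 85 mm) begins 54 mm behind the grasp point. The pads swing forward as they close: fully open they stand 13 mm farther back than shut.
Start: joints at [-1.445, 0.333, 0.04, 1.465, -0.013, 1.343, -0.059], TCP at [0.145, 0.634, 0.231] pointing down, gripper open.
Joint ranges: [-2.58, 2.58], [-0.38, 2.09], [-1.3, 1.39], [0.25, 2.4], [-1.5, 4.64], [0.08, 2.09], [-2.65, 2.65]. Speed limits (rad/s): [2.22, 2.22, 2.79, 2.79, 3.14, 3.14, 3.14].

INTERFACE

Orientations are given as a unit quaternion [x, y, z, w].
In Python, from cell import manip gives the robot as it stands. The module is installed in compiled form; this text tells all that it offers.
- The arm moves only by the tool arm_command, never from a script. Its arguments are lists of equal length, an entry for each row: "twist": the turn, a rotation vector about the tool's x, y, z in degrees, a list of three; "delta_pos": the shift along the tool's x, y, z in mm, a list of three; "fingers": the finger opening in mm, from 0 to 85.4. In form: {"twist": [[rx, ry, rz], ...], "delta_pos": [[dx, dy, dz], ...], "fingers": [fingers, ...]}. A call has exactly 10 rows; each row is the pose to reach, as a shift and turn from the pose commanded when the call began, along the tool's axes at that moment; what a row does not reach only later rows make up. A row lasts 1/8 s, in which the tool goes at most 62.5 mm and 10.7 degrees, less where a joint would pass 70% of its speed; a pose out of reach is approached as far as the arm can. A call with a gripper value outside its range is refused whole. The fingers move at their own pace and stop on an object; "force" is the grip in N (left out, the last holds). Time passes only in rows, so rows that repeat a pose let the fingers close, or fill a call up. It gives the time, the measured TCP pose, the force and the opening at its end, in the units of the state.
- manip.read_state(): the state, without advancing time (a new reading comes with each control period).
- manip.camera(name): name is "side" or "top" or "wrist"; returns (picture, depth): 384x512x3 uint8, red, green, blue; 384x512 float32, m along the optical axis (not along the pixel's ray), 0 where there is no reading.
- manip.calibration(name): a dict with "vfov" (degrees; the focal length in pixels is half the picture's height over the tangent of half this angle, whatever the lens; pixels are square), "cx", "cy" (the principal point, pixels), "dist" ([k1, k2, p1, p2, k3] as OpenCV has them; the pictures are not rectified), "R" (3x3) and "t" (3): a world point X has camera coordinates R X + t. Camera axes: x right, y down, z forward; pixel columns grow to the right and rows downward; lengths in m; the calibration is good to about 2 mm. A picture is of the moment at which its call begins: read the wrist's pose just before it. calibration takes no time and is no camera call; for the wrist camera it gives the pose at the moment of the call.
- manip.sign_off(): hands the job in, once; it reports no verdict.
Trained networks look in the newest picture that a camera, given by its name, has taken for a name from the list of things; names that differ only in an ending like _2 or _b are one class to them, and where a whole thing is asked for, a point or a joint stands for the part that bears it (a point fixed in the world has none). Each returns a list of dicts, best first, with "p" (0 to 1); they miss things now and then, are a little off and sometimes report something else, mostly with a low value. They report only what shows in the picture. A call takes as long as a camera call. They do not tell look-alikes from the thing itself.
- manip.regions_of(camera, thing): "region" (384x512 bool, what is visible of it) and "uv" ([column, row] in pixels, amid what is visible of it).
- manip.landmark_of(camera, thing): "uv" ([column, row] in pixels: a listed point, or the origin of a listed thing).
The state is a dict: "clock": time; "q": joint angles; "joint_vel": joint speeds; "effort": joint torques, N m; "tool_pos": TCP position; "tool_rot": TCP orientation; "contact_force": force on the tool from outside, world axes, zero at the start; "wrist_torque": the same for the moment, N m; "opening": opening from 0.0 (shut) to 1.0 (fully open).
Only numpy, scipy, OpenCV 4.12 (cv2) and the standard library are available. Lean on these libraries where they do the work, as an engineer would, in place of code of your own. Each camera call takes 0.05 s, during which the arm holds its last target.

TASK

Put every little flower press that lies about flat into a compartment of the drying tray, one to a compartment. Then button the two steel in-use plates onto the T-headed studs at the tray's ends, one on each: tilt the oblong eye past the head and leave the plate lying flat on its ledge, caught under the head; last of all, turn the drying-time knob back to its zero stop. Leave the other things on the table where they are.

Things in the scene. Friction and masses are not known exactly. Their poses are not given: they have to be found in the camera images.
- tray: Fixed wooden drying tray, 126 mm (x) by 352 mm (y), origin centre of underside on the table, z up. In a row along y: three open compartments, each 110 (x) by 72 mm (y), floor 8 mm and low wall tops 18 mm above the table, dividers 6 mm; beyond them at each y end a flat ledge 56 mm wide (y), 126 mm long (x), top 18 mm above the table, with a steel stud in its middle.
- bay0 (a point): Centre of the floor of a tray compartment (on the tray's +y side); axes as the tray's.
- bay1 (a point): Centre of the floor of a tray compartment (the middle one); axes as the tray's.
- bay2 (a point): Centre of the floor of a tray compartment (on the tray's -y side); axes as the tray's.
- stud0 (a point): Foot of the stud at the tray's +y end, on the ledge top; axes as the tray's. Round stem 8 mm thick, 16 mm high, under a steel T-head: a bar 48 mm long (along x), 11 mm wide (y), 6 mm thick, its underside 16 mm and its top 22 mm above this point.
- stud1 (a point): Foot of the stud at the tray's -y end, on the ledge top; axes as the tray's. Round stem 8 mm thick, 16 mm high, under a steel T-head: a bar 48 mm long (along x), 11 mm wide (y), 6 mm thick, its underside 16 mm and its top 22 mm above this point.
- press0_mid (a point): Centre of a loose little flower press: a flat plywood-and-card block 90 mm (its x) by 46 mm (y) by 36 mm high (z up), small wing nuts 6 mm high on top, about 0.16 kg; starts flat on the table. Two or three presses are present; an absent one is None from the start.
- press1_mid (a point): Centre of a loose little flower press: a flat plywood-and-card block 90 mm (its x) by 46 mm (y) by 36 mm high (z up), small wing nuts 6 mm high on top, about 0.16 kg; starts flat on the table. Two or three presses are present; an absent one is None from the start.
- press2_mid (a point): Centre of a loose little flower press: a flat plywood-and-card block 90 mm (its x) by 46 mm (y) by 36 mm high (z up), small wing nuts 6 mm high on top, about 0.16 kg; starts flat on the table. Two or three presses are present; an absent one is None from the start.
- plate0_eye (a point): Centre of the oblong eye of a loose in-use plate, on its underside; x along the plate away from its grip block, z up. Flat steel plate 4 mm thick, 34 mm wide (y), from 28 mm ahead of this point (+x) to 76 mm behind; 0.1 kg; starts flat on the table. The eye is a through slot 40 mm (x) by 18 mm (y), rims 8 mm. The 48 mm stud head passes it only tilted (about 35 degrees). Either plate fits either stud, either way round.
- plate0_grip (a point): Centre of this plate's upright wooden grip block, 32 mm long (x), 10 mm thick (y), 38 mm high, standing on the plate top; 52 mm behind the eye (its -x) and 23 mm above the plate's underside, its top 42 mm above the underside. Same axes as the eye.
- plate1_eye (a point): Centre of the oblong eye of a loose in-use plate, on its underside; x along the plate away from its grip block, z up. Flat steel plate 4 mm thick, 34 mm wide (y), from 28 mm ahead of this point (+x) to 76 mm behind; 0.1 kg; starts flat on the table. The eye is a through slot 40 mm (x) by 18 mm (y), rims 8 mm. The 48 mm stud head passes it only tilted (about 35 degrees). Either plate fits either stud, either way round.
- plate1_grip (a point): Centre of this plate's upright wooden grip block, 32 mm long (x), 10 mm thick (y), 38 mm high, standing on the plate top; 52 mm behind the eye (its -x) and 23 mm above the plate's underside, its top 42 mm above the underside. Same axes as the eye.
- timer: Fixed grey drying-time unit, a box 115 x 105 x 40 mm, origin centre of underside on the table; the knob stands in the middle of its white top, ringed by black ticks; the long tick on the -x side marks zero.
- dial (a joint): Angle of the knob from its zero stop, rad: 0 at the stop, up to 5.5; it grows clockwise seen from above, so it is reset by turning counter-clockwise. Light friction (0.03 N m), no spring: it stays where left.
- dial_grip (a point): On the knob's axis at gripping height, 78 mm above the table, turning with the knob; its x runs along the knob's upright bar (42 mm long, 14 mm thick, from about 55 to 85 mm above the table). The white mark on its -x half points to the long tick at zero.
- glue: White glue bottle, 48 mm wide, 115 mm tall. Bystander, loose. Origin at the centre of its underside.
- jar: Empty glass jar, 80 mm wide, 95 mm tall. Bystander, loose. Origin at the centre of its underside.
- mug: Blue mug, 76 mm wide, 85 mm tall. Bystander, loose. Origin at the centre of its underside.
- tape: Paper tape ring, 84 mm wide, 20 mm high. Bystander, loose. Origin at the centre of its underside.
- saucer: White saucer, 90 mm wide, 14 mm high. Bystander, loose. Origin at the centre of its underside.
- brush: Broad paint brush lying flat behind the tray. Bystander, loose.
- pot: Small glass pot with metal cap, 60 mm wide, 70 mm tall. Bystander, loose. Origin at the centre of its underside.
Not all that is in view belongs to the job. Leave any orange look-alike of the part that bears press2_mid alone. Leave any blue look-alike of the part that bears press1_mid alone.

How it is judged:
By the outcome, as a careful person would: the job done as asked, in the order asked, and still so for the second after the job is handed in, with the robot touching nothing.
Of press0, press1, press2 only 2 to 3 are there at a start; the rules pass over those that are not, and their reading is None.
At some moment in a run one of press0, press1, press2, plate0, plate1 may be knocked a few centimetres aside while the robot is not near it.
Once in a run the grip may slacken for a moment while it holds something.
It also fails if it takes over 210 s, if anything falls off the work surface, if the arm or the gripper's body presses on something with over 40 N, if the wrist force passes 120 N, or if a joint passes its speed limit or range.

## Working session

There is one attempt and no reset: what is moved stays moved. The work goes in short steps, Python scripts to look and compute and a tool call to move; the robot and the scene stay as the last step left them, time stands still between calls to the robot, and variables do not carry over. Pictures are saved under pics/ and viewed, and the job is handed in when it is done.

Besides the shell and the picture viewer there is one more tool, called as a command line: name --argument value ..., lists and objects as JSON in quotes. arm_command: Moves the arm, as the interface text tells. Its arguments: {"type":"object","properties":{"twist":{"type":"array"},"delta_pos":{"type":"array"},"fingers":{"type":"array"},"force":{"type":"number"}},"required":["twist","delta_pos","fingers"]}

```bash
mkdir -p pics; ls; cat > h.py <<'E'
import numpy as np, cv2
from scipy.spatial.transform import Rotation as Rn
from cell import manip
def cal(n):
    c=manip.calibration(n); f=192/np.tan(np.radians(c['vfov'])/2)
    K=np.array([[f,0,c['cx']],[0,f,c['cy']],[0,0,1.]])
    return K,np.array(c['dist'],float),np.array(c['R'],float),np.array(c['t'],float)
def ray(c,uv):
    K,d,R,t=c
    p=cv2.undistortPoints(np.array(uv,float).reshape(-1,1,2),K,d).reshape(-1,2)
    D=np.c_[p,np.ones(len(p))]@R
    return -R.T@t,D
def atz(c,uv,z):
    o,D=ray(c,uv); return o+D*((z-o[2])/D[:,2])[:,None]
def atd(c,uv,dep):
    o,D=ray(c,uv); return o+D*np.array(dep).reshape(-1,1)
def proj(c,X):
    K,d,R,t=c
    return cv2.projectPoints(np.array(X,float).reshape(-1,1,3),cv2.Rodrigues(R)[0],t,K,d)[0].reshape(-1,2)
def cloud(c,dep):
    v,u=np.mgrid[0:384,0:512]
    P=atd(c,np.c_[u.ravel(),v.ravel()],dep.ravel()).reshape(384,512,3); P[dep<=0]=np.nan
    return P
def save(n,im): cv2.imwrite('pics/'+n,im[...,::-1])
def st():
    s=manip.read_state(); print('t',round(s['clock'],2),'pos',np.round(s['tool_pos'],4),'rot',np.round(s['tool_rot'],4),'F',np.round(s['contact_force'],1),'open',round(s['opening'],3)); return s
E
python3 - <<'E'
from h import *
s=st(); print(Rn.from_quat(s['tool_rot']).as_matrix().round(3))
for n in ['side','top','wrist']:
    im,d=manip.camera(n); save(n+'0.png',im); np.savez('pics/%s0.npz'%n,im=im,d=d)
    K,dd,R,t=cal(n); print(n,K[0,0],dd,(-R.T@t).round(3),R[2].round(2))
E
```

```text
pics
t 0.0 pos [0.1448 0.6332 0.2304] rot [ 1.122e-01  9.937e-01 -8.000e-04 -1.000e-04] F [-0.5  0.5  0.1] open 0.996
[[-0.975  0.223 -0.   ]
 [ 0.223  0.975 -0.002]
 [-0.    -0.002 -1.   ]]
side 402.31525660010936 [-0.04812642  0.          0.          0.          0.        ] [-0.164 -1.105  0.816] [ 0.44  0.74 -0.51]
top 464.9110503193902 [-0.09747019  0.          0.          0.          0.        ] [ 0.191 -0.021  1.479] [ 0.23 -0.   -0.97]
wrist 272.4647237902742 [-0.05832388  0.          0.          0.          0.        ] [0.065 0.652 0.374] [ 0.31 -0.07 -0.95]
```

View pics/top0.png

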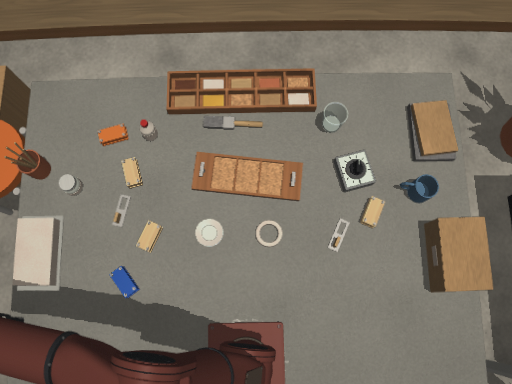

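View pics/side0.png

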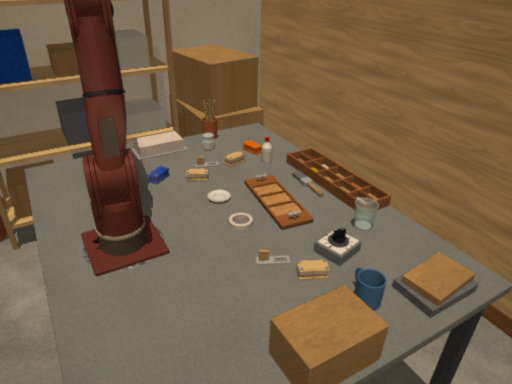

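View pics/wrist0.png

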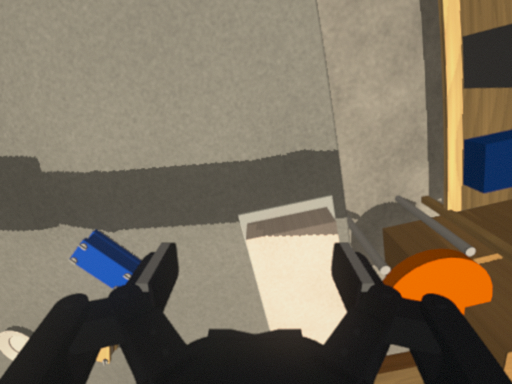

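The top view shows three wooden presses at (132,172), (149,236) and (373,211), with an orange look-alike at (113,134) and a blue one at (124,282). Plates are at (121,211) and (340,235), the tray is centred at (247,177), and the timer is at (356,170).

```bash
python3 - <<'E'
from h import *
c=cal('top'); im,d=manip.camera('top'); P=cloud(c,d)
for n in ['tray','bay0','bay1','bay2','stud0','stud1','press0_mid','plate0_eye','plate0_grip','timer','dial_grip','glue','jar','mug','tape','saucer','pot']:
    for r in manip.landmark_of('top',n):
        u=np.array(r['uv']); p=P[int(round(u[1])),int(round(u[0]))]
        print(n,round(r['p'],2),u.round(1),p.round(3),'h',round(np.hypot(*p[:2]),3))
k=cv2.resize(im[100:310,90:400],None,fx=2.5,fy=2.5,interpolation=cv2.INTER_CUBIC); save('top1.png',k)
E
```

```text
tray 0.88 [249. 177.] [ 0.578 -0.021  0.007] h 0.578
tray 0.42 [247.  175.3] [ 0.584 -0.014  0.011] h 0.584
bay0 0.83 [222.5 172.6] [0.592 0.067 0.013] h 0.595
bay0 0.75 [244.7 175.5] [ 0.583 -0.008  0.001] h 0.583
bay0 0.75 [270.  178.4] [ 0.572 -0.089  0.009] h 0.579
bay0 0.27 [ 74.2 190.2] [0.537 0.542 0.046] h 0.763
bay1 0.83 [222.5 172.6] [0.592 0.067 0.013] h 0.595
bay1 0.75 [244.7 175.5] [ 0.583 -0.008  0.001] h 0.583
bay1 0.75 [270.  178.4] [ 0.572 -0.089  0.009] h 0.579
bay1 0.27 [ 74.2 190.2] [0.537 0.542 0.046] h 0.763
bay2 0.83 [222.5 172.6] [0.592 0.067 0.013] h 0.595
bay2 0.75 [244.7 175.5] [ 0.583 -0.008  0.001] h 0.583
bay2 0.75 [270.  178.4] [ 0.572 -0.089  0.009] h 0.579
bay2 0.27 [ 74.2 190.2] [0.537 0.542 0.046] h 0.763
stud0 0.76 [200.6 170.3] [0.597 0.133 0.037] h 0.611
stud0 0.57 [293.3 177.3] [ 0.566 -0.162  0.041] h 0.588
stud0 0.31 [331.  123.3] [ 0.728 -0.286  0.092] h 0.782
stud1 0.76 [200.6 170.3] [0.597 0.133 0.037] h 0.611
stud1 0.57 [293.3 177.3] [ 0.566 -0.162  0.041] h 0.588
stud1 0.31 [331.  123.3] [ 0.728 -0.286  0.092] h 0.782
press0_mid 0.82 [372.1 214. ] [ 0.441 -0.409  0.035] h 0.602
press0_mid 0.48 [338.7 230.9] [ 0.394 -0.307 -0.   ] h 0.5
press0_mid 0.48 [268.5 233.3] [ 0.393 -0.078  0.   ] h 0.401
plate0_eye 0.76 [343.2 229.4] [ 0.401 -0.32  -0.001] h 0.513
plate0_grip 0.54 [331.1 238.2] [ 0.372 -0.279  0.001] h 0.465
timer 0.72 [351.7 173.9] [ 0.57  -0.351  0.047] h 0.67
dial_grip 0.71 [360.7 167. ] [ 0.59  -0.379  0.057] h 0.702
glue 0.54 [150.6 134.7] [0.713 0.295 0.055] h 0.772
glue 0.52 [242.9 177.4] [ 0.579 -0.001  0.004] h 0.579
jar 0.85 [331.7 127.2] [ 0.725 -0.293  0.063] h 0.782
mug 0.77 [418.9 192.2] [ 0.518 -0.583 -0.003] h 0.78
mug 0.39 [116.  219.2] [0.44  0.401 0.045] h 0.595
tape 0.58 [268.8 233.8] [ 0.39  -0.081 -0.002] h 0.398
saucer 0.89 [209.4 233.8] [0.393 0.11  0.008] h 0.408
pot 0.96 [ 73.2 188.9] [0.54  0.546 0.046] h 0.768
```

View pics/top1.png

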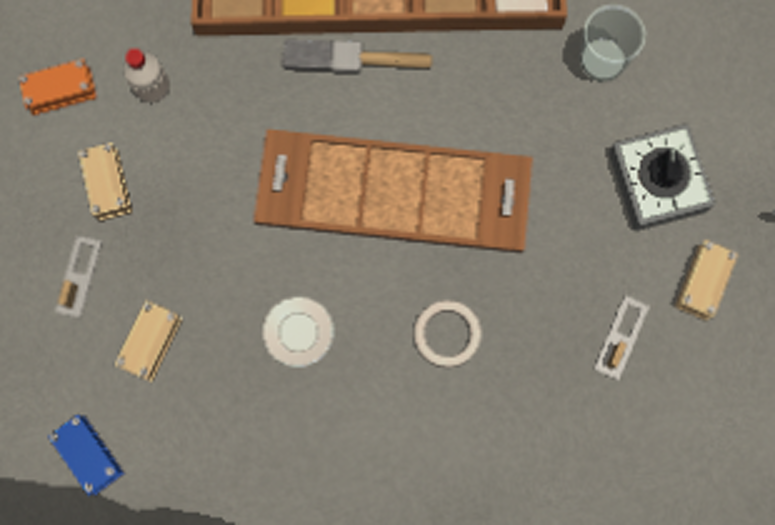

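```bash
cat >> h.py <<'E'
def rect(P,m):
    q=P[m][:,:2].astype(np.float32); (x,y),(w,h),a=cv2.minAreaRect(q)
    if w<h: w,h,a=h,w,a+90
    return np.array([x,y]),w,h,(a+90)%180-90
E
python3 - <<'E'
from h import *
z=np.load('pics/top0.npz'); im,d=z['im'],z['d']; c=cal('top'); P=cloud(c,d)
hsv=cv2.cvtColor(im,cv2.COLOR_RGB2HSV)
tab=(P[...,2]>-.01)&(P[...,2]<.01); print('table z',np.nanmedian(P[200:300,150:330,2]), np.nanstd(P[250:300,150:330,2]))
m=(P[...,2]>.024)&(P[...,2]<.055)
m=cv2.morphologyEx(m.astype(np.uint8),cv2.MORPH_OPEN,np.ones((2,2)))
n,l,s,ce=cv2.connectedComponentsWithStats(m)
for i in range(1,n):
    if 20<s[i,4]<900:
        cc,w,h,a=rect(P,l==i); print(ce[i].round(0),s[i,4],cc.round(3),round(w,3),round(h,3),round(a,1),'z',np.median(P[l==i][:,2]).round(3),'rgb',im[l==i].mean(0).round(0))
E
```

```text
table z 0.0007127922289198452 0.003232937456010158
[426. 144.] 608 [ 0.717 -0.647] 0.195 0.159 -0.5 z nan rgb [96. 87. 78.]
[336. 114.] 92 [ 0.767 -0.317] 0.071 0.038 33.7 z 0.038 rgb [105. 108. 100.]
[329. 128.] 44 [ 0.733 -0.292] 0.053 0.014 76.1 z 0.035 rgb [134. 141. 131.]
[113. 134.] 359 [0.732 0.435] 0.096 0.051 -76.0 z nan rgb [184. 105.  56.]
[153. 136.] 50 [0.725 0.298] 0.049 0.024 -48.5 z nan rgb [102.  95.  86.]
[439. 147.] 21 [ 0.654 -0.644] 0.027 0.011 -41.3 z 0.055 rgb [167. 131.  90.]
[132. 172.] 401 [0.598 0.362] 0.092 0.045 15.4 z nan rgb [189. 161. 118.]
[ 44. 172.] 71 [0.606 0.665] 0.071 0.033 -42.2 z 0.027 rgb [77. 49. 36.]
[202. 170.] 53 [0.601 0.131] 0.049 0.009 -7.0 z 0.037 rgb [159. 146. 133.]
[ 28. 170.] 24 [0.601 0.693] 0.059 0.011 51.9 z 0.04 rgb [87. 54. 39.]
[294. 180.] 49 [ 0.562 -0.164] 0.045 0.012 -3.2 z 0.039 rgb [167. 154. 141.]
[ 76. 189.] 112 [0.545 0.548] 0.062 0.034 -43.0 z 0.035 rgb [119. 116. 106.]
[429. 185.] 84 [ 0.521 -0.598] 0.069 0.033 9.1 z 0.043 rgb [38. 50. 59.]
[416. 197.] 73 [ 0.494 -0.562] 0.072 0.024 54.8 z 0.039 rgb [43. 53. 61.]
[374. 212.] 393 [ 0.452 -0.422] 0.101 0.052 -25.7 z 0.036 rgb [195. 168. 125.]
[117. 218.] 43 [0.446 0.401] 0.031 0.011 -24.1 z nan rgb [118. 100.  76.]
[ 55. 236.] 141 [0.388 0.599] 0.114 0.008 -1.8 z nan rgb [94. 87. 79.]
[150. 237.] 417 [0.385 0.297] 0.088 0.043 -25.7 z 0.036 rgb [192. 164. 120.]
[432. 258.] 229 [ 0.297 -0.588] 0.22 0.014 4.6 z nan rgb [65. 54. 41.]
[338. 243.] 39 [ 0.355 -0.296] 0.034 0.016 -29.9 z 0.039 rgb [182. 161. 131.]
[ 53. 272.] 126 [0.278 0.601] 0.093 0.023 -12.0 z nan rgb [101.  94.  85.]
[124. 283.] 467 [0.245 0.373] 0.087 0.048 35.5 z nan rgb [ 57.  88. 151.]
```

```bash
cat >> h.py <<'E'
def Rdown(ax,tilt=0):
    # tool x at world angle ax (deg), tool z down; tilt: deg rotation about tool y
    a=np.radians(ax); x=np.array([np.cos(a),np.sin(a),0]); z=np.array([0,0,-1.]); y=np.cross(z,x)
    return Rn.from_matrix(np.c_[x,y,z])*Rn.from_euler('y',tilt,degrees=True)
def goto(p,ax,tilt=0,s=None):
    s=s or manip.read_state(); R0=Rn.from_quat(s['tool_rot']); 
    tw=(R0.inv()*Rdown(ax,tilt)).as_rotvec(degrees=True)
    print('delta_pos',(R0.inv().apply(np.array(p)-s['tool_pos'])*1000).round(1),'twist',tw.round(2))
E
python3 - <<'E'
from h import *
st(); goto([.585,.358,.2],195.4)
E
```

```text
t 1.05 pos [0.1449 0.6336 0.2313] rot [0.1122 0.9937 0.     0.    ] F [ 0.1  0.1 -0.9] open 1.0
delta_pos [-490.4 -170.6   31.3] twist [  0.     0.   -28.28]
```

Candidates for a "press" in the top picture are wood at (132,172), (149,236) and (373,211), an orange look-alike at (113,134), and a blue look-alike at (124,282). I'm taking the three plain wood ones. The 2.5x crop already showed them with wing nuts and wood faces. First I go over the one at (132,172).

arm_command --delta_pos '[[-60,-20,4],[-120,-42,8],[-180,-63,12],[-240,-84,16],[-300,-104,20],[-360,-125,24],[-420,-146,28],[-470,-163,31],[-490,-171,31],[-490,-171,31]]' --twist '[[0,0,-4],[0,0,-8],[0,0,-12],[0,0,-16],[0,0,-20],[0,0,-24],[0,0,-28],[0,0,-28.3],[0,0,-28.3],[0,0,-28.3]]' --fingers '[85,85,85,85,85,85,85,85,85,85]'

```text
clock: 2.3
tool_pos: [0.5857, 0.3561, 0.2]
tool_rot: [-0.133, 0.991, -0.0, -0.0]
contact_force: [0.3, 0.8, 0.1]
opening: 0.995
```

```bash
cat > look.py <<'E'
import sys
from h import *
def look(name,cam='wrist'):
    s=manip.read_state(); c=cal(cam); im,d=manip.camera(cam); save(name+'.png',im); np.savez('pics/'+name+'.npz',im=im,d=d,**dict(zip('KDRt',c)))
    return s,c,im,d
if __name__=='__main__':
    s,c,im,d=look(sys.argv[1],*(sys.argv[2:3])); st(); print('q',np.round(s['q'],2))
E
python3 look.py w1
```

```text
t 2.35 pos [0.5841 0.3581 0.2001] rot [-1.34e-01  9.91e-01  2.00e-04 -3.00e-04] F [-0.4  1.  -0.5] open 0.994
q [-0.77  0.43  0.22  1.42 -0.09  1.31  1.29]
```

View pics/w1.png

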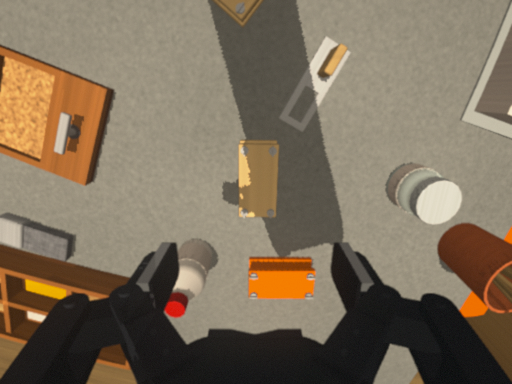

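```bash
cat >> h.py <<'E'
def blobs(P,lo,hi,near=None,rad=.15,mina=60):
    m=((P[...,2]>lo)&(P[...,2]<hi)).astype(np.uint8)
    m=cv2.morphologyEx(m,cv2.MORPH_OPEN,np.ones((3,3)))
    n,l,s,ce=cv2.connectedComponentsWithStats(m,connectivity=4); out=[]
    for i in range(1,n):
        if s[i,4]<mina: continue
        k=(l==i); cc,w,h,a=rect(P,k)
        if near is not None and np.hypot(*(cc-near))>rad: continue
        med=np.nanmean(P[k],0); print('px',ce[i].round(0),s[i,4],'c',cc.round(4),'mean',med.round(4),'L',round(w,4),'W',round(h,4),'a',round(a,2)); out.append((k,cc,a))
    return out
E
python3 - <<'E'
from h import *
z=np.load('pics/w1.npz'); c=(z['K'],z['D'],z['R'],z['t']); P=cloud(c,z['d'])
blobs(P,.026,.05,np.array([.55,.3]),.3)
print('table',np.nanmedian(P[100:130,170:220,2]))
E
```

```text
px [239.   7.] 435 c [0.4292 0.2956] mean [0.427  0.2962 0.0365] L 0.0369 W 0.0181 a -73.95
px [334.  60.] 395 c [0.4485 0.4037] mean [0.4491 0.4027 0.0404] L 0.0321 W 0.0107 a -12.46
px [ 63. 133.] 489 c [0.5986 0.1317] mean [0.5982 0.1329 0.0393] L 0.0479 W 0.0122 a -8.03
px [258. 179.] 2838 c [0.5974 0.3625] mean [0.5947 0.3618 0.0366] L 0.0896 W 0.046 a 14.61
px [411. 185.] 847 c [0.5539 0.5455] mean [0.5518 0.5391 0.0397] L 0.0603 W 0.0328 a -13.41
px [195. 255.] 343 c [0.7179 0.3117] mean [0.7132 0.3109 0.038 ] L 0.0459 W 0.0182 a 74.51
px [281. 283.] 2049 c [0.73   0.4324] mean [0.7275 0.4309 0.0361] L 0.0902 W 0.0477 a -75.19
table 0.00028049171099003845
```

```bash
python3 - <<'E'
from h import *
goto([.596,.362,.012],194.6)
E
```

```text
delta_pos [-12.6   0.6 188.1] twist [ 0.02 -0.03  0.8 ]
```

arm_command --delta_pos '[[-12.6,0.6,50],[-12.6,0.6,100],[-12.6,0.6,140],[-12.6,0.6,165],[-12.6,0.6,180],[-12.6,0.6,188],[-12.6,0.6,188],[-12.6,0.6,188],[-12.6,0.6,188],[-12.6,0.6,188]]' --twist '[[0,0,0.8],[0,0,0.8],[0,0,0.8],[0,0,0.8],[0,0,0.8],[0,0,0.8],[0,0,0.8],[0,0,0.8],[0,0,0.8],[0,0,0.8]]' --fingers '[85,85,85,85,85,85,85,38,38,38]' --force 50

```text
clock: 3.6
tool_pos: [0.5971, 0.3618, 0.0134]
tool_rot: [-0.127, 0.992, 0.0, 0.001]
contact_force: [-1.2, -0.1, 5.8]
opening: 0.532
```

```bash
python3 - <<'E'
from h import *
st(); goto([.596,.362,.10],194.6)
E
```

```text
t 3.6 pos [0.5971 0.3618 0.0134] rot [-1.271e-01  9.919e-01  3.000e-04  7.000e-04] F [-1.2 -0.1  5.8] open 0.532
delta_pos [  0.9   0.5 -86.6] twist [0.03 0.08 0.01]
```

```bash
python3 - <<'E'
from h import *
goto([.57,.10,.13],172.5)
E
```

```text
delta_pos [  92.1 -246.5 -116.9] twist [ 0.04  0.08 22.11]
```

arm_command --delta_pos '[[0,0,-10],[0,0,-40],[0,0,-80],[20,20,-117],[35,60,-117],[50,110,-117],[65,160,-117],[80,210,-117],[92,246,-117],[92,246,-117]]' --twist '[[0,0,0],[0,0,0],[0,0,0],[0,0,3],[0,0,7],[0,0,12],[0,0,17],[0,0,22],[0,0,22],[0,0,22]]' --fingers '[38,38,38,38,38,38,38,38,38,38]'

```text
clock: 4.85
tool_pos: [0.4409, 0.5803, 0.1291]
tool_rot: [0.061, 0.998, 0.001, -0.001]
contact_force: [0.7, -0.9, -1.7]
opening: 0.526
```

```bash
python3 look.py w2; python3 - <<'E'
from h import *
z=np.load('pics/w2.npz'); c=(z['K'],z['D'],z['R'],z['t']); P=cloud(c,z['d'])
blobs(P,.03,.05,np.array([.58,0]),.3)
for n in ['bay0','stud0']:
  for r in manip.landmark_of('wrist',n): print(n,round(r['p'],2),np.round(r['uv'],1),atz(c,r['uv'],.008 if n=='bay0' else .018).round(4))
E
```

```text
t 4.9 pos [0.4434 0.5779 0.1292] rot [ 6.27e-02  9.98e-01 -1.00e-04 -4.00e-04] F [-0.1 -0.3 -1.6] open 0.525
q [-1.13  0.56  0.22  1.37 -0.13  1.22  0.55]
```

View pics/w2.png

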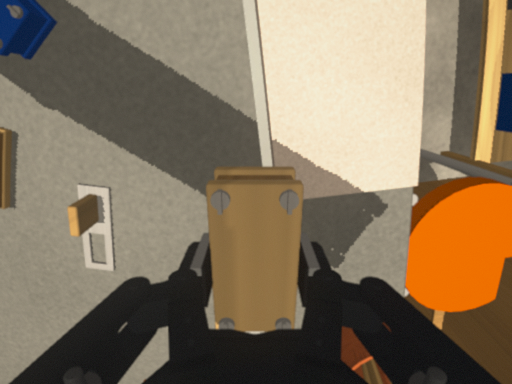

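I moved the wrong way in y because I sent the call before reading the numbers. The picture shows the press still held at (255,245) with nothing touched, so I'll recompute and go to the tray.

```bash
python3 - <<'E'
from h import *
goto([.57,.10,.15],172.5)
E
```

```text
delta_pos [-184.4 -455.4  -20.1] twist [-0.05  0.03  0.06]
```

arm_command --delta_pos '[[-10,-25,-20],[-30,-75,-20],[-52,-130,-20],[-74,-185,-20],[-96,-240,-20],[-118,-295,-20],[-142,-350,-20],[-164,-405,-20],[-184,-455,-20],[-184,-455,-20]]' --twist '[[0,0,0],[0,0,0],[0,0,0],[0,0,0],[0,0,0],[0,0,0],[0,0,0],[0,0,0],[0,0,0],[0,0,0]]' --fingers '[38,38,38,38,38,38,38,38,38,38]'

```text
clock: 6.25
tool_pos: [0.5704, 0.0938, 0.15]
tool_rot: [0.07, 0.998, -0.001, 0.001]
contact_force: [-0.4, 0.7, -2.0]
opening: 0.525
```

```bash
python3 look.py w3; python3 - <<'E'
from h import *
z=np.load('pics/w3.npz'); c=(z['K'],z['D'],z['R'],z['t']); P=cloud(c,z['d'])
blobs(P,.03,.05,np.array([.58,0]),.3)
for n in ['bay0','stud0']:
  for r in manip.landmark_of('wrist',n): print(n,round(r['p'],2),np.round(r['uv'],1),atz(c,r['uv'],.008 if n=='bay0' else .018).round(4))
E
```

```text
t 6.3 pos [0.5698 0.0973 0.1499] rot [ 6.790e-02  9.977e-01 -1.000e-04  3.000e-04] F [-0.9  0.7 -1.4] open 0.525
q [-0.61  0.25  0.43  1.77 -0.11  1.14  1.29]
px [ 17. 207.] 546 c [ 0.5611 -0.1611] mean [ 0.5599 -0.1598  0.0391] L 0.0481 W 0.0132 a -6.3
px [353. 351.] 350 c [0.8092 0.1875] mean [0.8072 0.1874 0.0405] L 0.0345 W 0.0106 a -89.83
px [141. 370.] 408 c [ 0.8089 -0.0926] mean [ 0.8068 -0.0927  0.0396] L 0.0521 W 0.0103 a -89.35
bay0 0.75 [ 95.3 198.3] [[ 0.5708 -0.0903  0.008 ]]
bay0 0.68 [160.3 200.6] [[ 0.5839 -0.0159  0.008 ]]
stud0 0.65 [ 30.7 202.3] [[ 0.5621 -0.1619  0.018 ]]
```

View pics/w3.png

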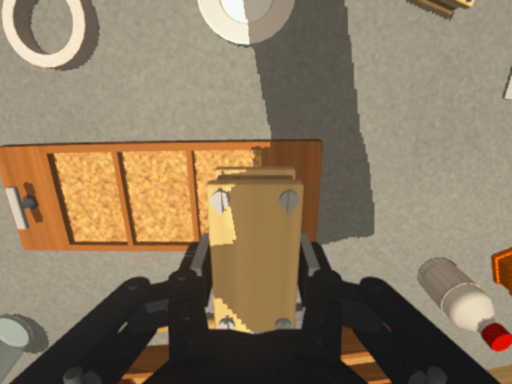

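```bash
python3 - <<'E'
from h import *
goto([.5905,.063,.024],172.6)
E
```

```text
delta_pos [-26.1 -35.3 125.5] twist [ 0.03 -0.01 -0.05]
```

arm_command --delta_pos '[[-13,-18,20],[-26,-35,40],[-26,-35,70],[-26,-35,95],[-26,-35,112],[-26,-35,122],[-26,-35,126],[-26,-35,126],[-26,-35,126],[-26,-35,126]]' --twist '[[0,0,0],[0,0,0],[0,0,0],[0,0,0],[0,0,0],[0,0,0],[0,0,0],[0,0,0],[0,0,0],[0,0,0]]' --fingers '[38,38,38,38,38,38,38,38,38,38]'

```text
clock: 7.65
tool_pos: [0.591, 0.0636, 0.0239]
tool_rot: [0.064, 0.998, 0.0, 0.0]
contact_force: [-0.7, -1.0, -1.1]
opening: 0.528
```

```bash
python3 look.py w4; python3 - <<'E'
from h import *
goto([.5905,.063,.0225],172.6)
E
```

```text
t 7.7 pos [0.5909 0.0635 0.0237] rot [6.440e-02 9.979e-01 1.000e-04 3.000e-04] F [ 0.3 -0.6 -1.8] open 0.527
q [-0.52  0.44  0.41  1.83 -0.21  0.92  1.43]
delta_pos [ 0.3 -0.6  1.2] twist [0.01 0.03 0.02]
```

View pics/w4.png

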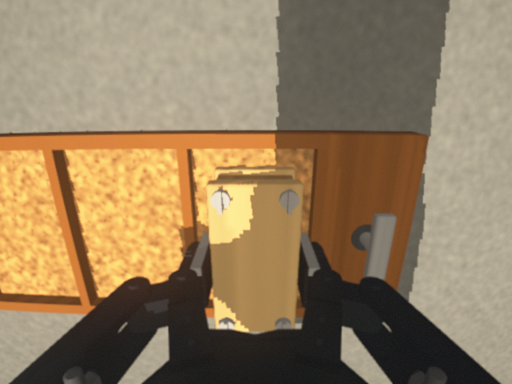

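The press (255,245) sits inside bay0's walls, whose edges show at columns 190–315. I'm lowering 2 mm, opening and rising.

arm_command --delta_pos '[[0,0,2],[0,0,2],[0,0,1],[0,0,1],[0,0,0],[0,0,-30],[0,0,-80],[0,0,-130],[0,0,-140],[0,0,-140]]' --twist '[[0,0,0],[0,0,0],[0,0,0],[0,0,0],[0,0,0],[0,0,0],[0,0,0],[0,0,0],[0,0,0],[0,0,0]]' --fingers '[38,38,58,62,62,62,62,62,62,62]'

```text
clock: 8.95
tool_pos: [0.5908, 0.0636, 0.1637]
tool_rot: [0.064, 0.998, 0.0, 0.0]
contact_force: [0.3, 0.2, -0.1]
opening: 0.721
```

```bash
python3 look.py w5; python3 - <<'E'
from h import *
z=np.load('pics/w5.npz'); c=(z['K'],z['D'],z['R'],z['t']); P=cloud(c,z['d'])
blobs(P,.03,.055,np.array([.58,0]),.3)
goto([.40,.27,.2],154)
E
```

```text
t 9.0 pos [0.5902 0.0636 0.1625] rot [ 6.430e-02  9.979e-01 -1.000e-04 -5.000e-04] F [ 0.6 -0.2 -0.5] open 0.726
q [-0.56  0.28  0.45  1.71 -0.13  1.18  1.37]
px [254. 180.] 3884 c [0.5918 0.0633] mean [0.5888 0.0637 0.0446] L 0.0904 W 0.046 a -7.28
px [ 42. 179.] 544 c [ 0.5605 -0.1617] mean [ 0.5597 -0.16    0.0393] L 0.0473 W 0.0129 a -7.93
px [321. 180.] 504 c [0.5993 0.1316] mean [0.5984 0.1312 0.0401] L 0.0479 W 0.0112 a -7.93
px [307. 333.] 73 c [0.8058 0.1045] mean [0.8057 0.1044 0.0367] L 0.0132 W 0.0028 a -87.51
px [361. 334.] 67 c [0.8103 0.1736] mean [0.8097 0.1727 0.0452] L 0.0174 W 0.0092 a 86.98
px [135. 363.] 821 c [ 0.8431 -0.1403] mean [ 0.833  -0.1371  0.0385] L 0.1133 W 0.0476 a -38.9
delta_pos [215.1 180.3 -37.3] twist [-0.02 -0.05 18.63]
```

View pics/w5.png

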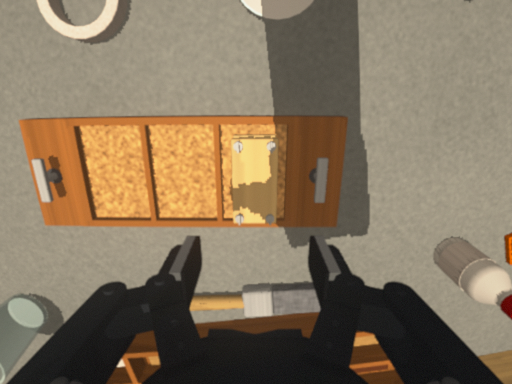

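Press A lies flat in bay0, with its top at z 0.0446. Next is press B.

arm_command --delta_pos '[[22,18,-10],[54,45,-20],[86,72,-37],[118,99,-37],[150,126,-37],[182,153,-37],[205,172,-37],[215,180,-37],[215,180,-37],[215,180,-37]]' --twist '[[0,0,2],[0,0,4],[0,0,7],[0,0,10],[0,0,13],[0,0,16],[0,0,18.6],[0,0,18.6],[0,0,18.6],[0,0,18.6]]' --fingers '[62,85,85,85,85,85,85,85,85,85]'

```text
clock: 10.25
tool_pos: [0.4014, 0.2685, 0.2]
tool_rot: [0.225, 0.974, -0.0, 0.0]
contact_force: [-0.4, 0.1, 0.4]
opening: 0.995
```

```bash
python3 look.py w6; python3 - <<'E'
from h import *
z=np.load('pics/w6.npz'); c=(z['K'],z['D'],z['R'],z['t']); P=cloud(c,z['d'])
b=blobs(P,.026,.05,np.array([.385,.297]),.2)
for k,cc,a in b:
    if abs(cc[0]-.385)<.06 and abs(cc[1]-.297)<.06: goto([cc[0],cc[1],.012],a+180)
E
```

```text
t 10.3 pos [0.4014 0.2685 0.2001] rot [ 2.256e-01  9.742e-01 -3.000e-04  0.000e+00] F [-0.1  0.3  0.9] open 0.999
q [-0.94  0.01  0.26  1.91 -0.    1.22  0.44]
px [296.  11.] 1320 c [0.2718 0.3709] mean [0.2711 0.3779 0.0363] L 0.0714 W 0.029 a 63.15
px [273. 146.] 3191 c [0.3869 0.2992] mean [0.3847 0.3001 0.0366] L 0.0903 W 0.0462 a -24.8
px [377. 156.] 356 c [0.4473 0.4035] mean [0.446  0.4026 0.0387] L 0.0319 W 0.01 a -13.14
delta_pos [ 26.6  21.3 188. ] twist [-0.03  0.01 -1.27]
```

View pics/w6.png

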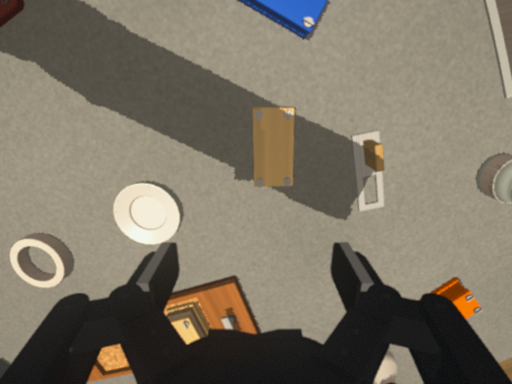

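arm_command --delta_pos '[[26,21,50],[26,21,100],[26,21,140],[26,21,165],[26,21,180],[26,21,188],[26,21,188],[26,21,188],[26,21,188],[26,21,188]]' --twist '[[0,0,-1.2],[0,0,-1.2],[0,0,-1.2],[0,0,-1.2],[0,0,-1.2],[0,0,-1.2],[0,0,-1.2],[0,0,-1.2],[0,0,-1.2],[0,0,-1.2]]' --fingers '[85,85,85,85,85,85,85,38,38,38]'

```text
clock: 11.55
tool_pos: [0.3868, 0.3004, 0.0131]
tool_rot: [0.215, 0.977, 0.001, 0.0]
contact_force: [-1.2, -0.2, 5.7]
opening: 0.528
```

```bash
python3 - <<'E'
from h import *
st(); goto([.57,-.01,.13],172.6)
E
```

```text
t 11.55 pos [0.3868 0.3004 0.0131] rot [2.146e-01 9.767e-01 6.000e-04 3.000e-04] F [-1.2 -0.2  5.7] open 0.528
delta_pos [-296.4 -204.9 -117. ] twist [  0.07   0.03 -17.38]
```

arm_command --delta_pos '[[0,0,-15],[0,0,-50],[-20,-14,-90],[-60,-42,-117],[-110,-77,-117],[-160,-111,-117],[-210,-146,-117],[-260,-180,-117],[-296,-205,-117],[-296,-205,-117]]' --twist '[[0,0,0],[0,0,0],[0,0,0],[0,0,-3],[0,0,-6],[0,0,-9],[0,0,-12],[0,0,-15],[0,0,-17.4],[0,0,-17.4]]' --fingers '[38,38,38,38,38,38,38,38,38,38]'

```text
clock: 12.8
tool_pos: [0.57, -0.0146, 0.1301]
tool_rot: [0.067, 0.998, -0.001, 0.0]
contact_force: [-0.3, 1.3, -3.0]
opening: 0.529
```

```bash
python3 look.py w7; python3 - <<'E'
from h import *
z=np.load('pics/w7.npz'); c=(z['K'],z['D'],z['R'],z['t']); P=cloud(c,z['d'])
blobs(P,.03,.055,np.array([.58,0]),.25)
goto([.5805,-.0145,.024],172.6)
E
```

```text
t 12.85 pos [ 0.5693 -0.012   0.1298] rot [ 6.610e-02  9.978e-01 -2.000e-04 -0.000e+00] F [-0.5  0.2 -1.5] open 0.525
q [-0.49  0.26  0.51  1.81 -0.14  1.1   1.51]
px [342. 200.] 4722 c [0.5912 0.0633] mean [0.5872 0.063  0.0444] L 0.0899 W 0.0466 a -7.55
px [412. 200.] 658 c [0.5989 0.1308] mean [0.5976 0.1301 0.0396] L 0.0479 W 0.0116 a -7.5
px [100. 201.] 647 c [ 0.5606 -0.1612] mean [ 0.5601 -0.1602  0.0395] L 0.0478 W 0.0124 a -8.25
px [362. 364.] 417 c [0.8092 0.0853] mean [0.807  0.085  0.0397] L 0.0378 W 0.0115 a -89.5
delta_pos [-11.5  -1.  105.8] twist [-0.03 -0.   -0.17]
```

View pics/w7.png

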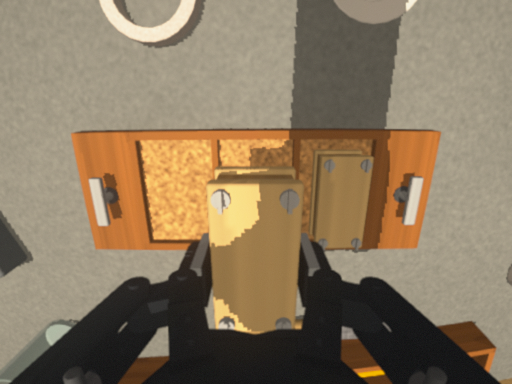

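arm_command --delta_pos '[[-11.5,-1,30],[-11.5,-1,60],[-11.5,-1,85],[-11.5,-1,100],[-11.5,-1,107],[-11.5,-1,107],[-11.5,-1,107],[-11.5,-1,106],[-11.5,-1,106],[-11.5,-1,106]]' --twist '[[0,0,0],[0,0,0],[0,0,0],[0,0,0],[0,0,0],[0,0,0],[0,0,0],[0,0,0],[0,0,0],[0,0,0]]' --fingers '[38,38,38,38,38,38,38,56,60,60]'

```text
clock: 14.1
tool_pos: [0.5806, -0.0128, 0.0236]
tool_rot: [0.064, 0.998, 0.0, 0.0]
contact_force: [0.1, -0.8, 0.2]
opening: 0.7
```

```bash
python3 - <<'E'
from h import *
st(); goto([.455,-.395,.2],154)
E
```

```text
t 14.1 pos [ 0.5806 -0.0128  0.0236] rot [6.440e-02 9.979e-01 1.000e-04 2.000e-04] F [ 0.1 -0.8  0.2] open 0.7
delta_pos [  75.4 -395.2 -176.5] twist [1.000e-02 2.000e-02 1.862e+01]
```

arm_command --delta_pos '[[0,0,-40],[0,0,-90],[0,-20,-140],[10,-70,-176],[22,-125,-176],[34,-185,-176],[46,-245,-176],[58,-305,-176],[70,-360,-176],[75,-395,-176]]' --twist '[[0,0,0],[0,0,0],[0,0,0],[0,0,3],[0,0,6],[0,0,9],[0,0,12],[0,0,15],[0,0,18.6],[0,0,18.6]]' --fingers '[60,60,60,85,85,85,85,85,85,85]'

```text
clock: 15.35
tool_pos: [0.4534, -0.3978, 0.1997]
tool_rot: [0.227, 0.974, -0.0, 0.0]
contact_force: [2.2, 0.7, -0.4]
opening: 0.994
```

```bash
python3 look.py w8; python3 - <<'E'
from h import *
z=np.load('pics/w8.npz'); c=(z['K'],z['D'],z['R'],z['t']); P=cloud(c,z['d'])
b=blobs(P,.026,.05,np.array([.455,-.42]),.25)
for k,cc,a in b:
    if abs(cc[0]-.455)<.06 and abs(cc[1]+.42)<.06: goto([cc[0],cc[1],.012],a+180)
E
```

```text
t 15.4 pos [ 0.4514 -0.4015  0.1998] rot [ 2.280e-01  9.737e-01 -1.700e-03  1.000e-04] F [-3.2 -1.5  0.3] open 0.995
q [ 0.01  0.32  0.79  1.66 -0.23  1.26  1.96]
px [306.  45.] 419 c [ 0.3568 -0.2914] mean [ 0.3568 -0.2925  0.0406] L 0.0319 W 0.0107 a -26.89
px [ 49. 128.] 2428 c [ 0.3051 -0.5848] mean [ 0.3053 -0.5851  0.0381] L 0.2102 W 0.0046 a -0.19
px [241. 172.] 2948 c [ 0.4501 -0.4144] mean [ 0.4482 -0.413   0.0366] L 0.09 W 0.046 a -25.8
px [316. 241.] 4708 c [ 0.5873 -0.3652] mean [ 0.5689 -0.3678  0.0411] L 0.1149 W 0.1061 a 13.97
px [148. 247.] 190 c [ 0.4824 -0.5689] mean [ 0.4827 -0.565   0.0385] L 0.0337 W 0.0048 a 77.03
px [182. 264.] 119 c [ 0.5269 -0.5415] mean [ 0.5254 -0.5405  0.0358] L 0.0328 W 0.0039 a -15.22
px [202. 259.] 88 c [ 0.5299 -0.513 ] mean [ 0.5288 -0.5109  0.037 ] L 0.0178 W 0.007 a 78.08
delta_pos [ -4.4 -11.5 187.8] twist [-0.18  0.05 -0.56]
```

View pics/w8.png

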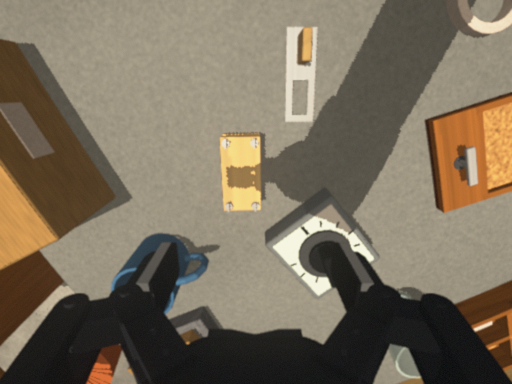

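arm_command --delta_pos '[[-4,-11.5,50],[-4,-11.5,100],[-4,-11.5,140],[-4,-11.5,165],[-4,-11.5,180],[-4,-11.5,188],[-4,-11.5,188],[-4,-11.5,188],[-4,-11.5,188],[-4,-11.5,188]]' --twist '[[0,0,-0.6],[0,0,-0.6],[0,0,-0.6],[0,0,-0.6],[0,0,-0.6],[0,0,-0.6],[0,0,-0.6],[0,0,-0.6],[0,0,-0.6],[0,0,-0.6]]' --fingers '[85,85,85,85,85,85,85,38,38,38]'

```text
clock: 16.65
tool_pos: [0.4543, -0.4077, 0.0124]
tool_rot: [0.22, 0.976, -0.0, 0.001]
contact_force: [-0.4, -0.9, 5.6]
opening: 0.525
```

```bash
python3 - <<'E'
from h import *
st(); goto([.55,-.10,.13],172.6)
E
```

```text
t 16.65 pos [ 0.4543 -0.4077  0.0124] rot [ 2.198e-01  9.755e-01 -4.000e-04  8.000e-04] F [-0.4 -0.9  5.6] open 0.525
delta_pos [  45.3  318.9 -117.9] twist [ -0.04   0.09 -18.  ]
```

arm_command --delta_pos '[[0,0,-15],[0,0,-50],[0,10,-95],[6,45,-118],[13,95,-118],[20,145,-118],[27,195,-118],[34,245,-118],[42,295,-118],[45,319,-118]]' --twist '[[0,0,0],[0,0,0],[0,0,0],[0,0,-3],[0,0,-6],[0,0,-9],[0,0,-12],[0,0,-15],[0,0,-18],[0,0,-18]]' --fingers '[38,38,38,38,38,38,38,38,38,38]'

```text
clock: 17.9
tool_pos: [0.5505, -0.0959, 0.13]
tool_rot: [0.062, 0.998, 0.001, 0.0]
contact_force: [-0.8, -0.1, -1.8]
opening: 0.531
```

```bash
python3 look.py w9; python3 - <<'E'
from h import *
z=np.load('pics/w9.npz'); c=(z['K'],z['D'],z['R'],z['t']); P=cloud(c,z['d'])
blobs(P,.03,.055,np.array([.58,0]),.25)
goto([.570,-.092,.0235],172.6)
E
```

```text
t 17.95 pos [ 0.5514 -0.0933  0.1299] rot [6.140e-02 9.981e-01 1.100e-03 2.000e-04] F [ 0.6  3.6 -1.4] open 0.525
q [-0.42  0.25  0.6   1.84 -0.16  1.1   1.68]
px [347. 210.] 4534 c [ 0.5816 -0.0128] mean [ 0.5773 -0.0132  0.0444] L 0.0901 W 0.0464 a -7.16
px [425. 210.] 4627 c [0.5913 0.063 ] mean [0.5874 0.0606 0.0439] L 0.0906 W 0.0483 a -6.81
px [186. 210.] 609 c [ 0.561  -0.1619] mean [ 0.5598 -0.1614  0.04  ] L 0.0484 W 0.0109 a -7.11
px [489. 210.] 638 c [0.5993 0.1311] mean [0.5984 0.1296 0.0392] L 0.048 W 0.0127 a -7.47
px [372. 374.] 359 c [0.8096 0.0173] mean [0.8068 0.0186 0.0398] L 0.0371 W 0.0113 a 89.18
delta_pos [-18.2   3.4 106.4] twist [0.12 0.02 0.36]
```

View pics/w9.png

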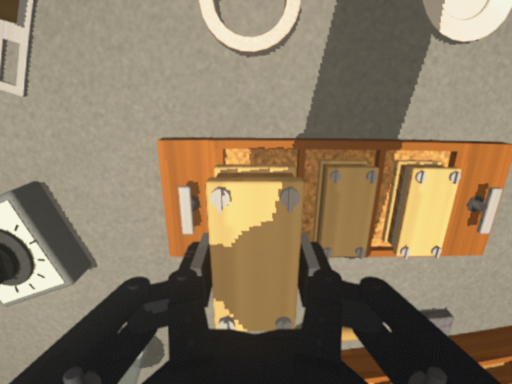

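```bash
python3 - <<'E'
from h import *
s=st()
s=dict(s); s['tool_pos']=np.array([.55,-.10,.13]); s['tool_rot']=Rdown(172.6).as_quat()
goto([.570,-.0925,.0235],172.6,s=s)
E
```

```text
t 17.95 pos [ 0.5514 -0.0933  0.1299] rot [6.140e-02 9.981e-01 1.100e-03 2.000e-04] F [ 0.6  3.6 -1.4] open 0.525
delta_pos [-18.9  10.  106.5] twist [0. 0. 0.]
```

arm_command --delta_pos '[[-19,10,20],[-19,10,40],[-19,10,60],[-19,10,70],[-19,10,75],[-19,10,75],[-19,10,75],[-19,10,75],[-19,10,75],[-19,10,75]]' --twist '[[0,0,0],[0,0,0],[0,0,0],[0,0,0],[0,0,0],[0,0,0],[0,0,0],[0,0,0],[0,0,0],[0,0,0]]' --fingers '[38,38,38,38,38,38,38,38,38,38]'

```text
clock: 19.2
tool_pos: [0.5701, -0.0919, 0.0544]
tool_rot: [0.064, 0.998, 0.0, 0.0]
contact_force: [-0.1, 0.4, -2.1]
opening: 0.531
```

```bash
python3 - <<'E'
from h import *
st(); goto([.570,-.0920,.0225],172.6)
E
```

```text
t 19.2 pos [ 0.5701 -0.0919  0.0544] rot [6.430e-02 9.979e-01 0.000e+00 1.000e-04] F [-0.1  0.4 -2.1] open 0.531
delta_pos [ 0.1 -0.1 31.9] twist [0.   0.01 0.02]
```

arm_command --delta_pos '[[0,0,12],[0,0,24],[0,0,32],[0,0,33],[0,0,33],[0,0,32],[0,0,32],[0,0,10],[0,0,-40],[0,0,-90]]' --twist '[[0,0,0],[0,0,0],[0,0,0],[0,0,0],[0,0,0],[0,0,0],[0,0,0],[0,0,0],[0,0,0],[0,0,0]]' --fingers '[38,38,38,38,38,58,60,60,60,60]'

```text
clock: 20.45
tool_pos: [0.5699, -0.092, 0.1458]
tool_rot: [0.064, 0.998, -0.0, -0.0]
contact_force: [1.2, 0.3, -0.1]
opening: 0.703
```

```bash
python3 - <<'E'
from h import *
st(); s=dict(manip.read_state()); s['tool_pos']=np.array([.57,-.092,.144]); goto([.37,-.28,.2],153,s=s)
E
```

```text
t 20.45 pos [ 0.5699 -0.092   0.1458] rot [ 6.450e-02  9.979e-01 -1.000e-04 -1.000e-04] F [ 1.2  0.3 -0.1] open 0.703
delta_pos [ 174.2 -212.2  -55.9] twist [-1.000e-02 -1.000e-02  1.961e+01]
```

arm_command --delta_pos '[[5,-5,-30],[25,-30,-56],[55,-65,-56],[85,-102,-56],[115,-140,-56],[145,-178,-56],[168,-205,-56],[174,-212,-56],[174,-212,-56],[174,-212,-56]]' --twist '[[0,0,0],[0,0,3],[0,0,6],[0,0,9],[0,0,12],[0,0,15],[0,0,18],[0,0,19.6],[0,0,19.6],[0,0,19.6]]' --fingers '[60,60,60,60,60,60,60,60,60,60]'

```text
clock: 21.7
tool_pos: [0.3713, -0.2789, 0.2003]
tool_rot: [0.232, 0.973, -0.0, -0.0]
contact_force: [-0.1, 0.6, 0.0]
opening: 0.7
```

```bash
python3 look.py w10; python3 look.py t2 top; python3 - <<'E'
from h import *
z=np.load('pics/w10.npz'); c=(z['K'],z['D'],z['R'],z['t']); P=cloud(c,z['d'])
b=blobs(P,.026,.05,np.array([.38,-.25]),.25)
print([ (r['p'],r['uv'],atz(c,r['uv'],.0).round(4)) for r in manip.landmark_of('wrist','plate0_eye')])
print([ (r['p'],r['uv'],atz(c,r['uv'],.023).round(4)) for r in manip.landmark_of('wrist','plate0_grip')])
z=np.load('pics/t2.npz'); c=(z['K'],z['D'],z['R'],z['t']); P=cloud(c,z['d'])
b=blobs(P,.028,.056,np.array([.58,-.02]),.15)
im=z['im'];save('t2c.png',cv2.resize(im[110:270,100:390],None,fx=2.7,fy=2.7,interpolation=2))
E
```

```text
t 21.75 pos [ 0.3712 -0.2789  0.2003] rot [ 2.321e-01  9.727e-01 -2.000e-04 -1.000e-04] F [ 0.6  0.1 -0.1] open 0.697
q [-0.28 -0.09  0.8   1.97  0.07  1.23  1.6 ]
t 21.8 pos [ 0.3711 -0.279   0.2002] rot [ 2.322e-01  9.727e-01 -2.000e-04 -2.000e-04] F [-0.1 -0.4  0.5] open 0.699
q [-0.28 -0.09  0.8   1.97  0.07  1.23  1.6 ]
px [239. 164.] 265 c [ 0.3563 -0.2913] mean [ 0.3551 -0.2902  0.0412] L 0.032 W 0.0101 a -26.33
px [449. 238.] 2415 c [ 0.5683 -0.0923] mean [ 0.5627 -0.0944  0.0427] L 0.091 W 0.0481 a -6.99
px [398. 256.] 285 c [ 0.5605 -0.1624] mean [ 0.5586 -0.1626  0.0397] L 0.0484 W 0.012 a -6.48
px [266. 310.] 3008 c [ 0.5833 -0.3646] mean [ 0.5578 -0.3547  0.0403] L 0.109 W 0.1053 a 13.49
[(0.81, [240.9, 194.0], array([[ 0.4   , -0.3137,  0.    ]]))]
[(0.57, [238.8, 162.8], array([[ 0.3568, -0.2925,  0.023 ]]))]
px [222. 171.] 395 c [0.5918 0.065 ] mean [0.5912 0.065  0.0446] L 0.0904 W 0.0465 a -6.73
px [246. 173.] 398 c [ 0.5822 -0.0111] mean [ 0.5812 -0.0112  0.045 ] L 0.0915 W 0.0464 a -7.28
px [271. 176.] 394 c [ 0.5697 -0.0902] mean [ 0.5686 -0.09    0.0446] L 0.0904 W 0.0458 a -7.01
```

View pics/w10.png

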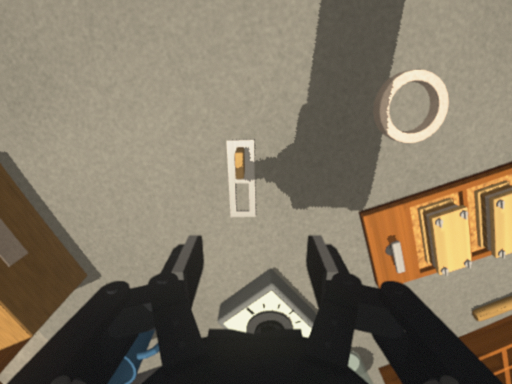

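View pics/t2c.png

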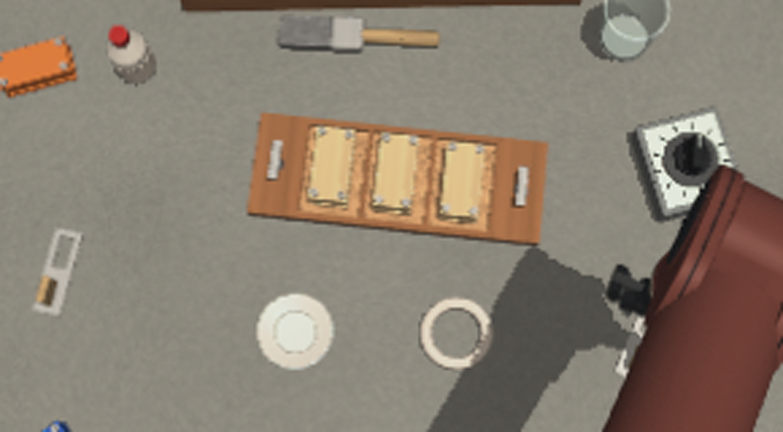

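```bash
python3 - <<'E'
from h import *
goto([.3565,-.2917,.009],153.6)
E
```

```text
delta_pos [  7.1 -17.4 191.2] twist [-0.03 -0.02 -0.5 ]
```

arm_command --delta_pos '[[7,-17.4,50],[7,-17.4,100],[7,-17.4,140],[7,-17.4,165],[7,-17.4,182],[7,-17.4,191],[7,-17.4,191],[7,-17.4,191],[7,-17.4,191],[7,-17.4,191]]' --twist '[[0,0,-0.5],[0,0,-0.5],[0,0,-0.5],[0,0,-0.5],[0,0,-0.5],[0,0,-0.5],[0,0,-0.5],[0,0,-0.5],[0,0,-0.5],[0,0,-0.5]]' --fingers '[36,36,36,36,36,36,36,4,4,4]' --force 60

```text
clock: 23.15
tool_pos: [0.3568, -0.2924, 0.01]
tool_rot: [0.229, 0.973, 0.0, 0.001]
contact_force: [-1.2, 0.7, 6.9]
opening: 0.109
```

```bash
python3 look.py w11; python3 - <<'E'
from h import *
goto([.45,-.22,.16],172.6,30)
E
```

```text
t 23.2 pos [ 0.3568 -0.2924  0.0101] rot [2.290e-01 9.734e-01 1.000e-04 7.000e-04] F [-1.   0.7  6.6] open 0.108
q [-0.15  0.27  0.83  2.17 -0.28  0.81  1.96]
delta_pos [ -51.3  106.5 -149.8] twist [  5.01  29.8  -18.64]
```

View pics/w11.png

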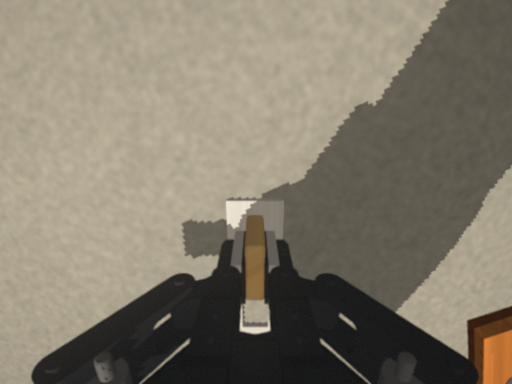

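The plate is gripped: opening 9.3 mm, block at (255,255). Now I lift it, then tilt.

arm_command --delta_pos '[[0,0,-15],[0,0,-50],[0,0,-90],[-8,16,-125],[-16,35,-150],[-24,55,-150],[-34,75,-150],[-44,92,-150],[-51,106,-150],[-51,106,-150]]' --twist '[[0,0,0],[0,0,0],[0,0,-2],[1,5,-5],[1.5,10,-8],[2.5,15,-11],[3.5,20,-14],[4.5,25,-17],[5,29.8,-18.6],[5,29.8,-18.6]]' --fingers '[4,4,4,4,4,4,4,4,4,4]'

```text
clock: 24.45
tool_pos: [0.4505, -0.2189, 0.1588]
tool_rot: [0.061, 0.964, 0.016, -0.26]
contact_force: [0.0, -0.4, -1.0]
opening: 0.105
```

```bash
python3 look.py s12 side; python3 - <<'E'
from h import *
z=np.load('pics/s12.npz');im=z['im'];save('s12c.png',cv2.resize(im[130:330,180:400],None,fx=3,fy=3,interpolation=2))
E
```

```text
t 24.5 pos [ 0.4494 -0.22    0.1595] rot [ 0.0625  0.9637  0.0158 -0.2593] F [-0.8 -0.9 -0.9] open 0.105
q [-0.23  0.56  0.75  1.56 -0.17  1.65  2.  ]
```

View pics/s12c.png

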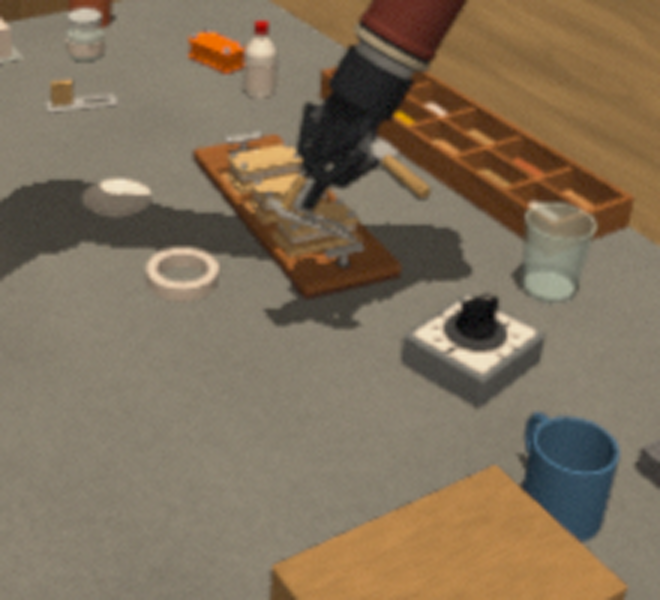

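```bash
cat >> h.py <<'E'
def plate_T(stud,ang,phi,un,wn,offx=-51.5,offz=10.,nose=1):
    # returns TCP pos; plate nose along +tray x (nose=1), tool x = -plate x
    a=np.radians(ang); ex=np.array([np.cos(a),np.sin(a),0]); p=np.radians(phi)
    L=20-offx
    u=un-L*np.cos(p)+offz*np.sin(p); w=wn+L*np.sin(p)+offz*np.cos(p)
    return np.array([stud[0],stud[1],.018])+ex*u/1000+np.array([0,0,w/1000])
def seq(stud,ang,wps,s=None,**k):
    s=s or manip.read_state(); R0=Rn.from_quat(s['tool_rot'])
    for phi,un,wn in wps:
        T=plate_T(stud,ang,phi,un,wn,**k); tw=(R0.inv()*Rdown(ang+180,phi)).as_rotvec(degrees=True)
        print((phi,un,wn),'dp',(R0.inv().apply(T-s['tool_pos'])*1000).round(1),'tw',tw.round(2),'T',T.round(4))
S1=np.array([.5607,-.1615]); S0=np.array([.5988,.1310]); ANG=-7.4
E
python3 - <<'E'
from h import *
seq(S1,ANG,[(35,30,40)])
E
```

```text
(35, 30, 40) dp [-95.3  72.5   4.9] tw [-0.1   4.89 -0.06] T [ 0.5381 -0.1586  0.1072]
```

arm_command --delta_pos '[[-10,8,0],[-25,19,0],[-40,30,0],[-55,42,0],[-70,54,1],[-85,65,3],[-95.3,72.5,5],[-95.3,72.5,5],[-95.3,72.5,5],[-95.3,72.5,5]]' --twist '[[0,1,0],[0,2,0],[0,3,0],[0,4,0],[0,4.9,0],[0,4.9,0],[0,4.9,0],[0,4.9,0],[0,4.9,0],[0,4.9,0]]' --fingers '[4,4,4,4,4,4,4,4,4,4]'

```text
clock: 25.75
tool_pos: [0.5375, -0.1591, 0.1078]
tool_rot: [0.062, 0.952, 0.019, -0.3]
contact_force: [-1.0, -0.0, -1.4]
opening: 0.109
```

```bash
python3 look.py s13 side; python3 look.py t13 top; python3 look.py w13; python3 - <<'E'
from h import *
z=np.load('pics/s13.npz');im=z['im'];a=cv2.resize(im[160:250,220:340],(600,450),interpolation=2)
save('s13c.png',a)
z=np.load('pics/t13.npz');im=z['im'];save('t13c.png',cv2.resize(im[130:230,240:360],(600,500),interpolation=2))
seq(S1,ANG,[(35,30,6)])
E
```

```text
t 25.8 pos [ 0.5375 -0.159   0.1077] rot [ 0.0623  0.9518  0.0195 -0.2996] F [ 0.1  0.1 -1. ] open 0.106
q [-0.22  0.79  0.67  1.34 -0.29  1.75  1.91]
t 25.85 pos [ 0.5376 -0.1589  0.1076] rot [ 0.0622  0.9518  0.0195 -0.2997] F [-0.5  0.2 -0.8] open 0.106
q [-0.22  0.79  0.67  1.34 -0.29  1.75  1.91]
t 25.9 pos [ 0.5377 -0.1588  0.1076] rot [ 0.0621  0.9518  0.0195 -0.2997] F [-0.6 -0.  -1.5] open 0.106
q [-0.22  0.79  0.67  1.34 -0.29  1.75  1.91]
(35, 30, 6) dp [-20.    0.3  27.9] tw [ 0.04  0.04 -0.06] T [ 0.5381 -0.1586  0.0732]
```

View pics/s13c.png

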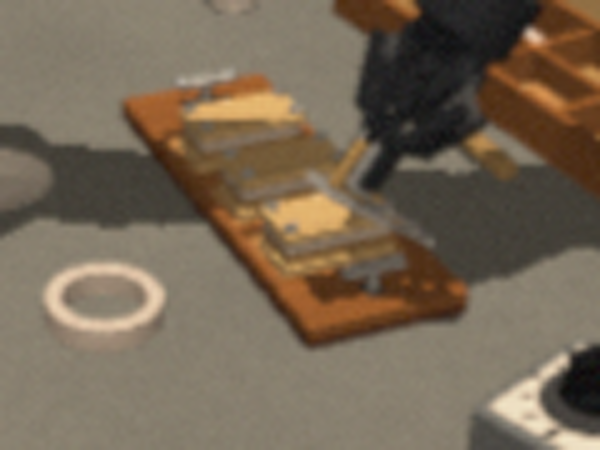

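View pics/t13c.png

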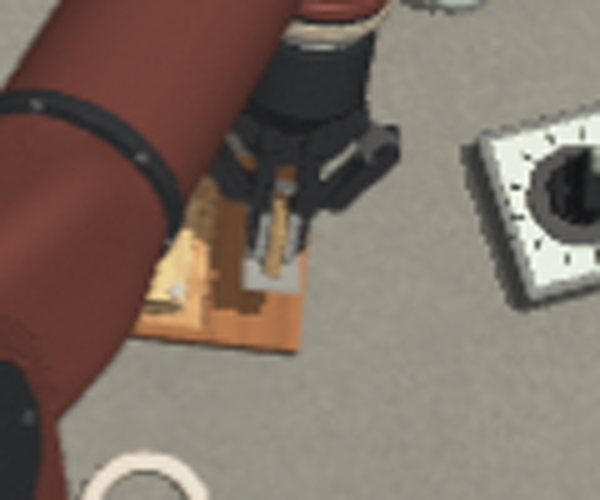

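View pics/w13.png

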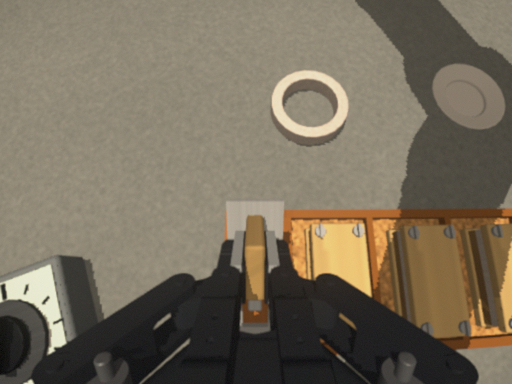

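```bash
cat >> h.py <<'E'
def overlay(name,stud,offx=-51.5,offz=10.,crop=(190,384,180,330),k=4):
    z=np.load('pics/%s.npz'%name); c=(z['K'],z['D'],z['R'],z['t']); im=z['im'].copy()
    s=manip.read_state(); R=Rn.from_quat(s['tool_rot']); T=s['tool_pos']
    def pl(x,y,zz): return T+R.apply(np.array([-(x-offx),y,-(zz-offz)])/1000)
    a=np.radians(ANG); ex=np.array([np.cos(a),np.sin(a),0]); ey=np.array([-np.sin(a),np.cos(a),0])
    def hd(u,v,w): return np.array([stud[0],stud[1],.018+w/1000])+ex*u/1000+ey*v/1000
    r0,r1,c0,c1=crop; big=cv2.resize(im[r0:r1,c0:c1],None,fx=k,fy=k,interpolation=2)
    def poly(pts,col):
        q=((proj(c,pts)-[c0,r0]+.5)*k).round().astype(int); cv2.polylines(big,[q.reshape(-1,1,2)],True,col,1)
    poly([pl(20,9,4),pl(20,-9,4),pl(-20,-9,4),pl(-20,9,4)],(255,0,0))
    poly([pl(28,17,4),pl(28,-17,4),pl(-76,-17,4),pl(-76,17,4)],(255,0,255))
    poly([hd(24,5.5,22),hd(24,-5.5,22),hd(-24,-5.5,22),hd(-24,5.5,22)],(0,255,0))
    save(name+'o.png',big)
E
python3 - <<'E'
from h import *
overlay('w13',S1); overlay('s13',S1,crop=(170,240,250,330),k=7)
E
```

```text
(no output)
```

View pics/w13o.png

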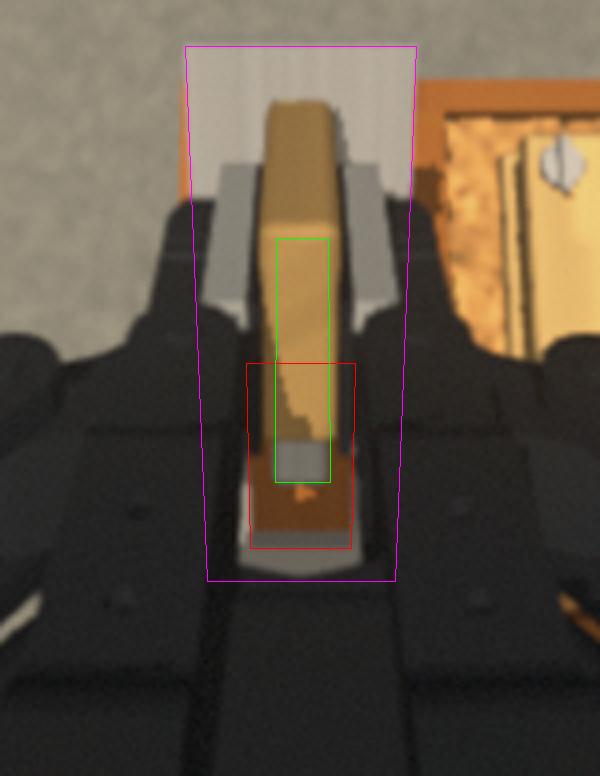

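View pics/s13o.png

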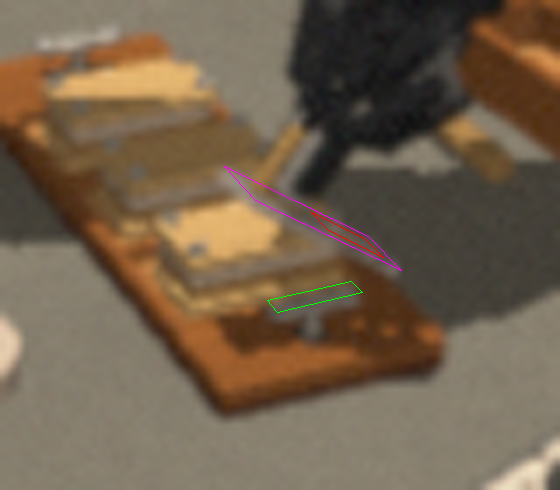

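The overlay fits: predicted head and slot coincide with the picture, and the head is centred in the slot laterally. I descend with the nose beyond the head's far end.

arm_command --delta_pos '[[-4,0.2,6],[-8,0.3,11],[-12,0.3,17],[-16,0.3,22],[-18,0.3,25],[-20,0.3,28],[-20,0.3,28],[-20,0.3,28],[-20,0.3,28],[-20,0.3,28]]' --twist '[[0,0,0],[0,0,0],[0,0,0],[0,0,0],[0,0,0],[0,0,0],[0,0,0],[0,0,0],[0,0,0],[0,0,0]]' --fingers '[4,4,4,4,4,4,4,4,4,4]'

```text
clock: 27.15
tool_pos: [0.5382, -0.1583, 0.073]
tool_rot: [0.062, 0.952, 0.019, -0.3]
contact_force: [-1.1, 0.2, -0.1]
opening: 0.109
```

```bash
python3 look.py w14;python3 look.py s14 side; python3 - <<'E'
from h import *
overlay('w14',S1); overlay('s14',S1,crop=(170,240,250,330),k=7)
seq(S1,ANG,[(35,8.5,6),(30,8.5,6),(25,8.5,6.5),(20,8.5,7),(15,8.5,7),(10,9,6),(5,11,4),(3,15,2.5),(0,20,1)])
E
```

```text
t 27.2 pos [ 0.5382 -0.1583  0.0729] rot [ 0.0619  0.9518  0.0195 -0.2998] F [ 0.3 -0.3 -1.1] open 0.109
q [-0.22  0.83  0.66  1.36 -0.31  1.7   1.91]
t 27.25 pos [ 0.5381 -0.1583  0.0729] rot [ 0.0619  0.9518  0.0195 -0.2999] F [-0.2 -0.2 -1.4] open 0.108
q [-0.22  0.83  0.66  1.36 -0.31  1.7   1.91]
(35, 8.5, 6) dp [17.8 -0.3 12.1] tw [ 0.02  0.02 -0.04] T [ 0.5167 -0.1558  0.0732]
(30, 8.5, 6) dp [18.4 -0.3 18.4] tw [ 0.02 -4.98 -0.04] T [ 0.5127 -0.1553  0.0684]
(25, 8.5, 6.5) dp [18.8 -0.3 24.3] tw [ 0.02 -9.98 -0.04] T [ 0.5091 -0.1548  0.0638]
(20, 8.5, 7) dp [18.6 -0.3 30.1] tw [  0.02 -14.98  -0.04] T [ 0.5059 -0.1544  0.0589]
(15, 8.5, 7) dp [17.5 -0.3 36.3] tw [ 1.000e-02 -1.998e+01 -4.000e-02] T [ 0.5032 -0.154   0.0532]
(10, 9, 6) dp [15.  -0.3 43. ] tw [ 1.000e-02 -2.498e+01 -4.000e-02] T [ 0.5015 -0.1538  0.0463]
(5, 11, 4) dp [10.1 -0.3 49.4] tw [ 1.000e-02 -2.998e+01 -4.000e-02] T [ 0.5018 -0.1539  0.0382]
(3, 15, 2.5) dp [ 4.9 -0.3 50.7] tw [ 1.000e-02 -3.198e+01 -4.000e-02] T [ 0.5053 -0.1543  0.0342]
(0, 20, 1) dp [-1.6 -0.3 52.4] tw [ 1.000e-02 -3.498e+01 -4.000e-02] T [ 0.5096 -0.1549  0.029 ]
```

View pics/w14o.png

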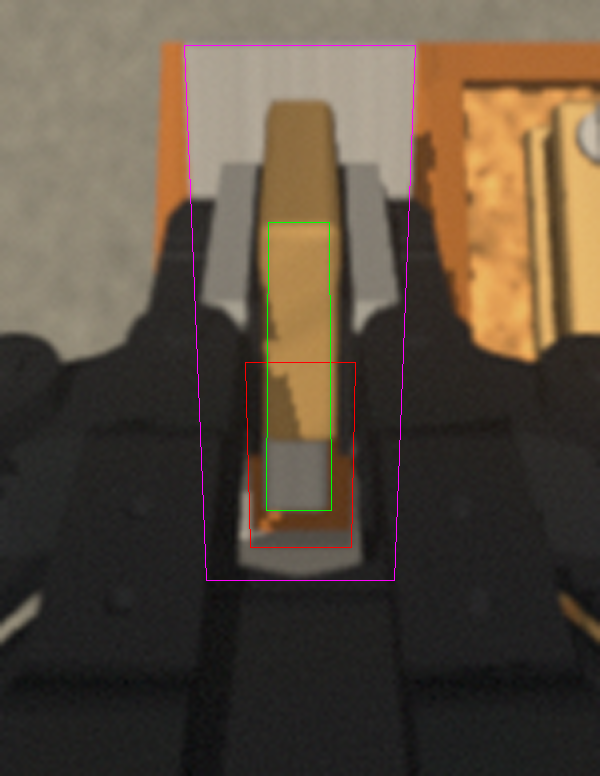

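View pics/s14o.png

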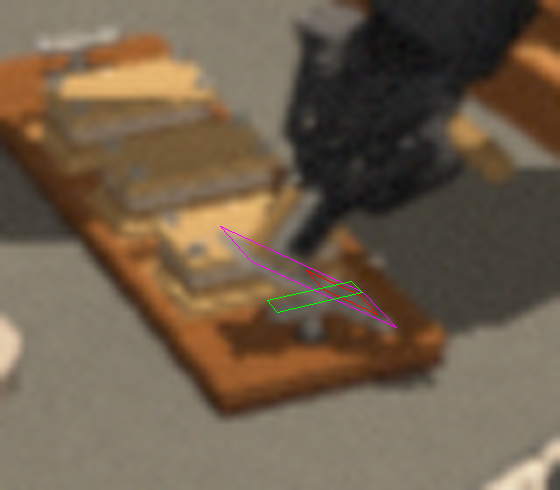

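The head runs through the slot from about (298,475) and the nose is beyond its far end. Next I slide the nose rim under the head.

arm_command --delta_pos '[[4,0,3],[8,-0.1,5.5],[12,-0.2,8],[15,-0.3,10],[17.8,-0.3,12.1],[17.8,-0.3,12.1],[18.1,-0.3,15.2],[18.4,-0.3,18.4],[18.4,-0.3,18.4],[18.4,-0.3,18.4]]' --twist '[[0,0,0],[0,0,0],[0,0,0],[0,0,0],[0,0,0],[0,0,0],[0,-2.5,0],[0,-5,0],[0,-5,0],[0,-5,0]]' --fingers '[4,4,4,4,4,4,4,4,4,4]'

```text
clock: 28.5
tool_pos: [0.5129, -0.1551, 0.0684]
tool_rot: [0.062, 0.964, 0.017, -0.258]
contact_force: [0.5, 0.2, -1.5]
opening: 0.1
```

```bash
python3 look.py w15;python3 look.py s15 side; python3 - <<'E'
from h import *
overlay('w15',S1); overlay('s15',S1,crop=(170,240,250,330),k=7)
seq(S1,ANG,[(25,8.5,6.5),(20,8.5,7),(15,8.5,7),(10,9,6),(5,11,4),(3,15,2.5),(0,20,1)])
E
```

```text
t 28.55 pos [ 0.5129 -0.1551  0.0682] rot [ 0.0625  0.9639  0.0167 -0.2585] F [-0.5  0.7 -1.3] open 0.109
q [-0.26  0.73  0.68  1.51 -0.3   1.57  1.92]
t 28.6 pos [ 0.5129 -0.1552  0.0681] rot [ 0.0625  0.9638  0.0167 -0.2585] F [-0.2  0.6 -1.6] open 0.107
q [-0.26  0.73  0.68  1.51 -0.3   1.57  1.92]
(25, 8.5, 6.5) dp [ 1.2 -0.1  5.7] tw [ 0.   -5.02 -0.02] T [ 0.5091 -0.1548  0.0638]
(20, 8.5, 7) dp [ 1.5 -0.1 11.6] tw [ -0.   -10.02  -0.02] T [ 0.5059 -0.1544  0.0589]
(15, 8.5, 7) dp [ 1.  -0.1 17.8] tw [ -0.   -15.02  -0.02] T [ 0.5032 -0.154   0.0532]
(10, 9, 6) dp [-1.  -0.1 24.7] tw [-0.000e+00 -2.002e+01 -2.000e-02] T [ 0.5015 -0.1538  0.0463]
(5, 11, 4) dp [-5.3 -0.1 31.5] tw [-0.000e+00 -2.502e+01 -2.000e-02] T [ 0.5018 -0.1539  0.0382]
(3, 15, 2.5) dp [-10.3  -0.1  33.2] tw [-0.000e+00 -2.702e+01 -2.000e-02] T [ 0.5053 -0.1543  0.0342]
(0, 20, 1) dp [-16.7  -0.1  35.5] tw [-0.000e+00 -3.002e+01 -2.000e-02] T [ 0.5096 -0.1549  0.029 ]
```

View pics/w15o.png

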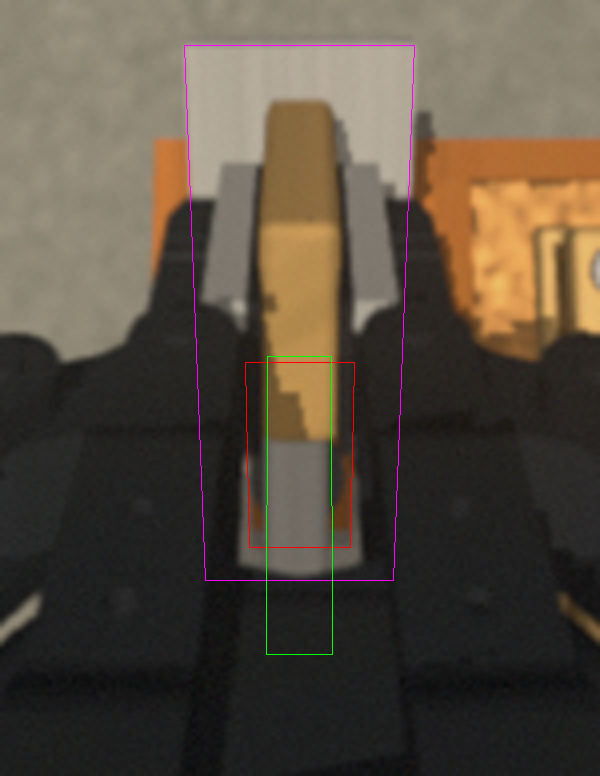

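View pics/s15o.png

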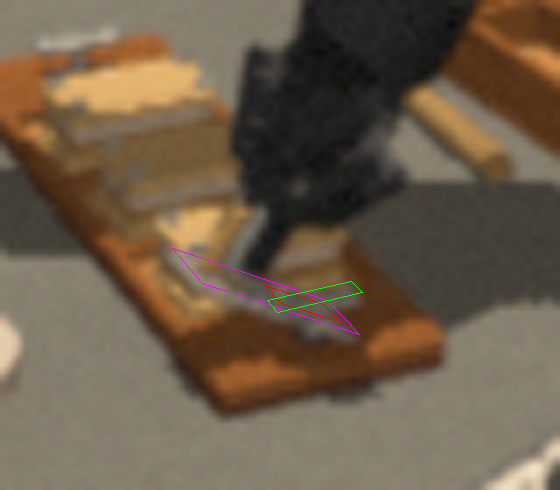

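Head over the nose rim, as planned. Now I rotate to flat with the back rim dropping past the near head end.

arm_command --delta_pos '[[0.7,0,2.9],[1.2,0,5.7],[1.4,-0.1,8.7],[1.5,-0.1,11.6],[1.3,-0.1,14.7],[1,-0.1,17.8],[0,-0.1,21.3],[-1,-0.1,24.7],[-1,-0.1,24.7],[-1,-0.1,24.7]]' --twist '[[0,-2.5,0],[0,-5,0],[0,-7.5,0],[0,-10,0],[0,-12.5,0],[0,-15,0],[0,-17.5,0],[0,-20,0],[0,-20,0],[0,-20,0]]' --fingers '[4,4,4,4,4,4,4,4,4,4]'

```text
clock: 29.85
tool_pos: [0.5016, -0.1538, 0.0465]
tool_rot: [0.065, 0.994, 0.006, -0.087]
contact_force: [-0.3, -0.9, -0.4]
opening: 0.108
```

```bash
python3 look.py w16;python3 look.py s16 side; python3 - <<'E'
from h import *
overlay('w16',S1); overlay('s16',S1,crop=(170,240,250,330),k=7)
seq(S1,ANG,[(5,11,4),(3,15,2.5),(0,20,1),(0,20,0)])
E
```

```text
t 29.9 pos [ 0.5017 -0.1539  0.0465] rot [ 0.0645  0.9941  0.0055 -0.0871] F [-1.3 -0.3 -1.9] open 0.108
q [-0.38  0.46  0.72  1.85 -0.3   1.13  1.91]
t 29.95 pos [ 0.5017 -0.1539  0.0464] rot [ 0.0645  0.9941  0.0055 -0.0871] F [-0.4  0.1 -1.7] open 0.106
q [-0.38  0.46  0.72  1.85 -0.3   1.13  1.91]
(5, 11, 4) dp [-1.6  0.1  8.1] tw [-0.02 -5.01 -0.03] T [ 0.5018 -0.1539  0.0382]
(3, 15, 2.5) dp [-5.7  0.1 11.4] tw [-0.02 -7.01 -0.03] T [ 0.5053 -0.1543  0.0342]
(0, 20, 1) dp [-10.9   0.1  15.8] tw [ -0.02 -10.01  -0.03] T [ 0.5096 -0.1549  0.029 ]
(0, 20, 0) dp [-11.1   0.1  16.8] tw [ -0.02 -10.01  -0.03] T [ 0.5096 -0.1549  0.028 ]
```

View pics/s16o.png

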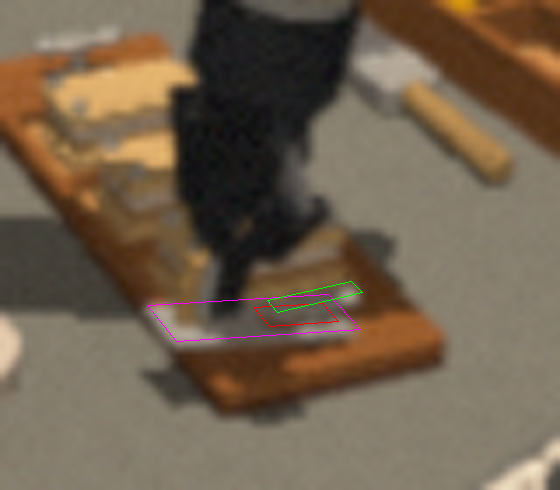

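View pics/w16o.png

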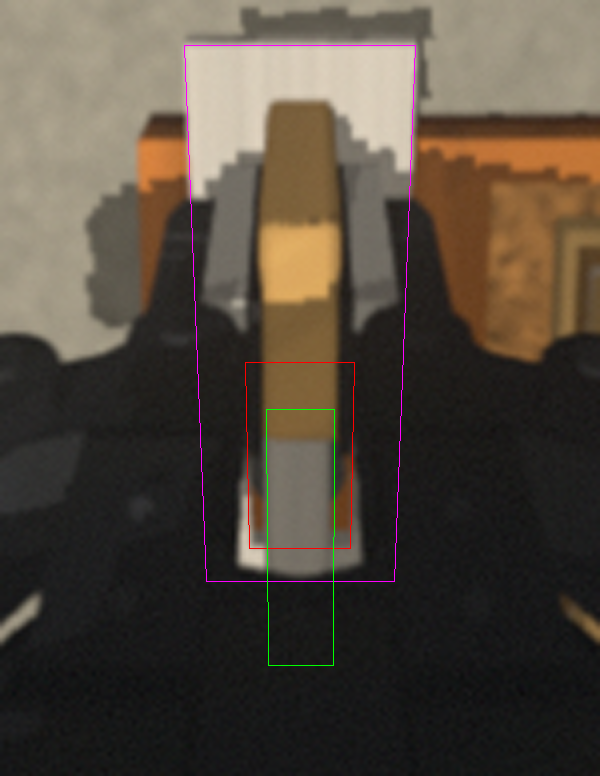

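No contact so far, and the plate is at 10°. Finish flat and centred.

arm_command --delta_pos '[[-0.8,0,4],[-1.6,0,8],[-3.6,0,10],[-5.7,0.1,11.4],[-8.3,0.1,13.5],[-11,0.1,15.8],[-11,0.1,16.4],[-11,0.1,16.4],[-11,0.1,16.4],[-11,0.1,16.4]]' --twist '[[0,-2.5,0],[0,-5,0],[0,-6,0],[0,-7,0],[0,-8.5,0],[0,-10,0],[0,-10,0],[0,-10,0],[0,-10,0],[0,-10,0]]' --fingers '[4,4,4,4,4,4,4,4,4,4]'

```text
clock: 31.2
tool_pos: [0.5093, -0.1548, 0.0284]
tool_rot: [0.065, 0.998, -0.0, 0.0]
contact_force: [0.3, -0.1, -1.7]
opening: 0.113
```

```bash
python3 look.py s17 side; python3 - <<'E'
from h import *
overlay('s17',S1,crop=(170,240,250,330),k=7)
E
```

```text
t 31.25 pos [ 0.5093 -0.1548  0.0284] rot [ 6.480e-02  9.979e-01 -1.000e-04  2.000e-04] F [ 0.  -0.3 -1.8] open 0.107
q [-0.41  0.37  0.73  1.99 -0.31  0.89  1.93]
```

View pics/s17o.png

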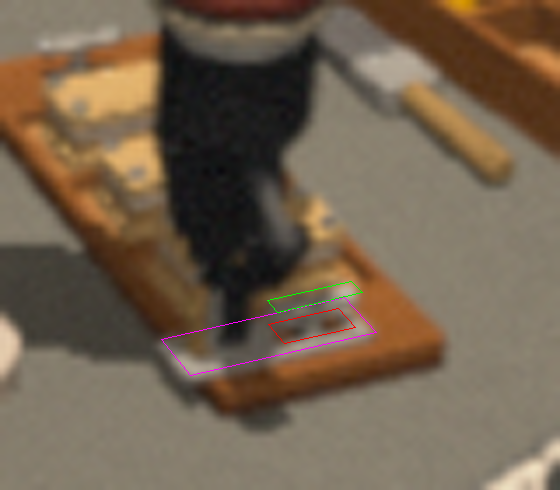

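arm_command --delta_pos '[[0,0,0.8],[0,0,0.8],[0,0,0.8],[0,0,0.8],[0,0,0],[0,0,-20],[0,0,-60],[0,0,-110],[0,0,-160],[0,0,-170]]' --twist '[[0,0,0],[0,0,0],[0,0,0],[0,0,0],[0,0,0],[0,0,0],[0,0,0],[0,0,0],[0,0,0],[0,0,0]]' --fingers '[4,20,30,30,30,30,30,30,30,30]'

```text
clock: 32.5
tool_pos: [0.5107, -0.1554, 0.2016]
tool_rot: [0.065, 0.998, 0.0, 0.003]
contact_force: [0.2, 0.7, 0.4]
opening: 0.352
```

```bash
python3 look.py w18; python3 - <<'E'
from h import *
z=np.load('pics/w18.npz'); c=(z['K'],z['D'],z['R'],z['t']); P=cloud(c,z['d'])
b=blobs(P,.015,.03,np.array([.54,-.16]),.1)
b=blobs(P,.034,.07,np.array([.54,-.16]),.12)
im=z['im']; save('w18c.png',cv2.resize(im[100:270,180:340],None,fx=4,fy=4,interpolation=2)[:600])
s=manip.read_state(); goto([.46,.40,.2],167,s=s)
E
```

```text
t 32.55 pos [ 0.5104 -0.1551  0.201 ] rot [6.490e-02 9.979e-01 3.000e-04 2.300e-03] F [ 0.7 -1.2  0.8] open 0.354
q [-0.54  0.13  0.82  1.83 -0.1   1.23  1.75]
px [311. 172.] 188 c [ 0.5268 -0.0861] mean [ 0.5268 -0.087   0.0191] L 0.0455 W 0.0066 a 86.29
px [255. 171.] 291 c [ 0.5083 -0.1542] mean [ 0.5062 -0.1541  0.0582] L 0.0313 W 0.0091 a -7.31
px [313. 208.] 2615 c [ 0.5686 -0.0916] mean [ 0.5645 -0.0915  0.0445] L 0.0891 W 0.0469 a -7.45
px [254. 210.] 330 c [ 0.5604 -0.1622] mean [ 0.5594 -0.1622  0.0402] L 0.0465 W 0.01 a -7.8
delta_pos [121.9 543.9   1. ] twist [0.07 0.25 5.56]
```

View pics/w18.png

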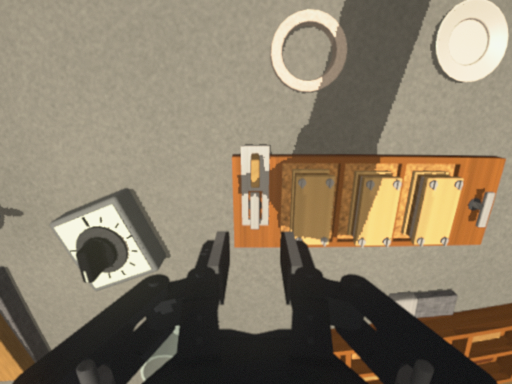

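View pics/w18c.png

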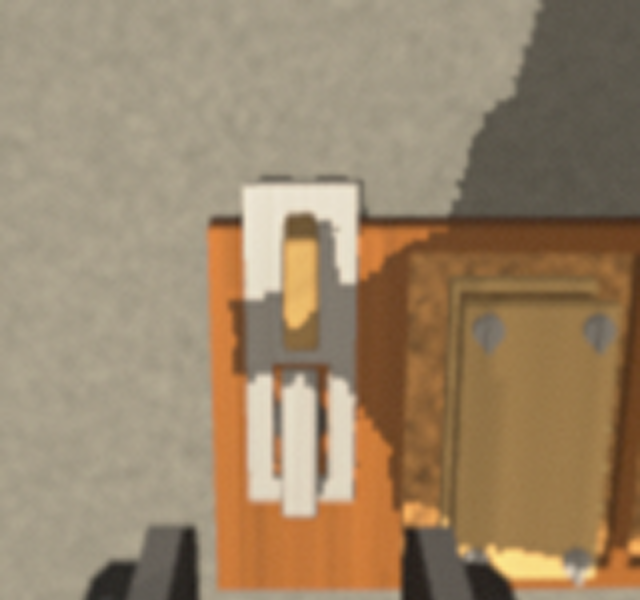

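Plate 1 is on: the crop shows the head at (300,445) lying over both slot ends, with the block top at z 0.058. Now for the second plate.

arm_command --delta_pos '[[12,54,0],[24,108,0],[37,165,0],[50,222,0],[63,280,0],[76,338,0],[89,396,0],[102,454,0],[115,510,0],[122,544,0]]' --twist '[[0,0,0.6],[0,0,1.2],[0,0,1.8],[0,0,2.4],[0,0,3],[0,0,3.6],[0,0,4.2],[0,0,4.8],[0,0.2,5.6],[0,0.2,5.6]]' --fingers '[36,36,36,36,36,36,36,36,36,36]'

```text
clock: 33.8
tool_pos: [0.4567, 0.4032, 0.1959]
tool_rot: [0.112, 0.994, -0.001, -0.003]
contact_force: [0.4, -0.9, -0.1]
opening: 0.421
```

arm_command --delta_pos '[[0,0,0],[0,0,0],[0,0,0],[0,0,0],[0,0,0],[0,0,0],[0,0,0],[0,0,0],[0,0,0],[0,0,0]]' --twist '[[0,0,0],[0,0,0],[0,0,0],[0,0,0],[0,0,0],[0,0,0],[0,0,0],[0,0,0],[0,0,0],[0,0,0]]' --fingers '[36,36,36,36,36,36,36,36,36,36]'

```text
clock: 35.05
tool_pos: [0.4586, 0.4005, 0.1982]
tool_rot: [0.114, 0.994, 0.0, -0.002]
contact_force: [0.5, -0.3, -0.7]
opening: 0.419
```

```bash
python3 look.py w19; python3 - <<'E'
from h import *
z=np.load('pics/w19.npz'); c=(z['K'],z['D'],z['R'],z['t']); P=cloud(c,z['d'])
b=blobs(P,.026,.055,np.array([.46,.40]),.15)
print([ (r['p'],r['uv'],atz(c,r['uv'],.0).round(4)) for r in manip.landmark_of('wrist','plate0_eye')])
print([ (r['p'],r['uv'],atz(c,r['uv'],.023).round(4)) for r in manip.landmark_of('wrist','plate0_grip')])
for k,cc,a in b:
    if k.sum()<900: goto([cc[0],cc[1],.009],a+180)
E
```

```text
t 35.1 pos [0.4586 0.4005 0.1983] rot [ 1.135e-01  9.935e-01  1.000e-04 -1.600e-03] F [ 0.  -0.5 -0.7] open 0.421
q [-1.11  0.28  0.4   1.63 -0.11  1.26  0.65]
px [255. 163.] 256 c [0.4481 0.4039] mean [0.4468 0.4043 0.0414] L 0.0316 W 0.0097 a -15.84
[(0.4, [383.1, 207.3], array([[0.5563, 0.5589, 0.    ]]))]
[]
delta_pos [ 10.5   1.  189.3] twist [-0.02 -0.18  2.8 ]
```

View pics/w19.png

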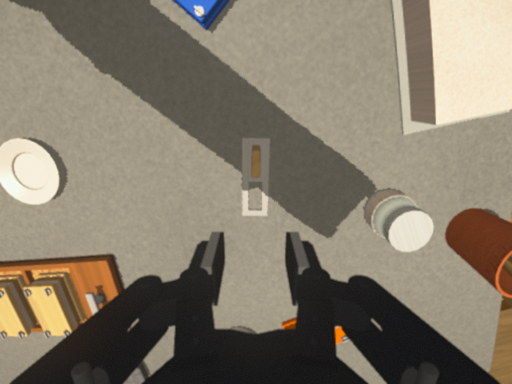

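```bash
python3 - <<'E'
from h import *
z=np.load('pics/w19.npz'); c=(z['K'],z['D'],z['R'],z['t']); im=z['im']
r0,c0=125,225
big=cv2.resize(im[r0:r0+100,c0:c0+62],None,fx=6,fy=6,interpolation=2)
a=np.radians(-13.5)
for ang,col in ((-13.5,(255,0,0)),(-15.8,(0,255,0))):
    a=np.radians(ang); ex=np.array([np.cos(a),np.sin(a),0]); ey=np.array([-np.sin(a),np.cos(a),0]); G=np.array([.4478,.4040,.004])
    q=[G+ex*x/1000+ey*y/1000 for x,y in ((80,17),(80,-17),(-24,-17),(-24,17))]
    q=((proj(c,q)-[c0,r0]+.5)*6).round().astype(int); cv2.polylines(big,[q.reshape(-1,1,2)],True,col,1)
save('w19c.png',big)
E
```

```text
(no output)
```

View pics/w19c.png

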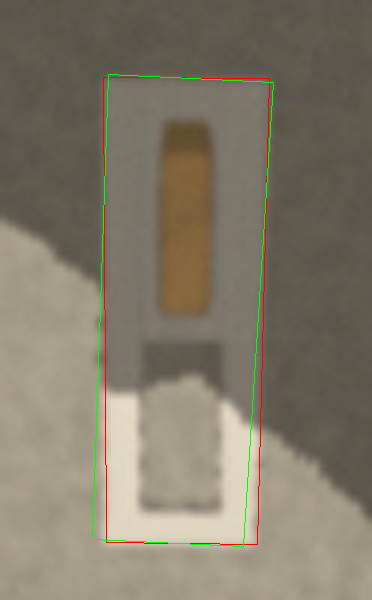

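```bash
python3 - <<'E'
from h import *
goto([.4478,.4040,.0095],166.6)
E
```

```text
delta_pos [ 10.8   1.1 188.8] twist [-0.01 -0.18  0.36]
```

arm_command --delta_pos '[[10.8,1.1,50],[10.8,1.1,100],[10.8,1.1,140],[10.8,1.1,165],[10.8,1.1,180],[10.8,1.1,189],[10.8,1.1,189],[10.8,1.1,189],[10.8,1.1,189],[10.8,1.1,189]]' --twist '[[0,-0.2,0.4],[0,-0.2,0.4],[0,-0.2,0.4],[0,-0.2,0.4],[0,-0.2,0.4],[0,-0.2,0.4],[0,-0.2,0.4],[0,-0.2,0.4],[0,-0.2,0.4],[0,-0.2,0.4]]' --fingers '[36,36,36,36,36,36,36,4,4,4]'

```text
clock: 36.45
tool_pos: [0.4483, 0.4046, 0.0103]
tool_rot: [0.117, 0.993, 0.001, 0.001]
contact_force: [-1.5, 0.3, 5.8]
opening: 0.107
```

```bash
python3 - <<'E'
from h import *
st(); goto([.49,.16,.16],172.6,30)
E
```

```text
t 36.45 pos [0.4483 0.4046 0.0103] rot [1.170e-01 9.931e-01 6.000e-04 6.000e-04] F [-1.5  0.3  5.8] open 0.107
delta_pos [ -97.6 -228.  -149.9] twist [ 1.65 30.04 -5.88]
```

arm_command --delta_pos '[[0,0,-15],[0,0,-50],[0,0,-90],[-14,-35,-125],[-30,-70,-150],[-46,-105,-150],[-62,-145,-150],[-78,-185,-150],[-98,-228,-150],[-98,-228,-150]]' --twist '[[0,0,0],[0,0,0],[0,0,-1],[0.3,5,-1.5],[0.6,10,-2],[0.9,15,-3],[1.2,20,-4],[1.4,25,-5],[1.7,30,-5.9],[1.7,30,-5.9]]' --fingers '[4,4,4,4,4,4,4,4,4,4]'

```text
clock: 37.7
tool_pos: [0.4914, 0.1542, 0.1591]
tool_rot: [0.067, 0.963, 0.015, -0.259]
contact_force: [-0.1, 0.1, -1.1]
opening: 0.108
```

```bash
python3 - <<'E'
from h import *
s=dict(st()); s['tool_pos']=np.array([.49,.16,.16]); s['tool_rot']=Rdown(172.6,30).as_quat()
seq(S0,ANG,[(35,30,40)],s=s,offx=-51.6,offz=10.3)
E
```

```text
t 37.7 pos [0.4914 0.1542 0.1591] rot [ 0.0666  0.9635  0.0146 -0.2589] F [-0.1  0.1 -1.1] open 0.108
(35, 30, 40) dp [-103.2  -14.7    1. ] tw [-0.  5.  0.] T [0.5762 0.1339 0.1075]
```

arm_command --delta_pos '[[-10,-1,0],[-25,-4,0],[-40,-6,0],[-55,-8,0],[-70,-10,0],[-88,-13,0],[-103.2,-14.7,1],[-103.2,-14.7,1],[-103.2,-14.7,1],[-103.2,-14.7,1]]' --twist '[[0,1,0],[0,2,0],[0,3,0],[0,4,0],[0,5,0],[0,5,0],[0,5,0],[0,5,0],[0,5,0],[0,5,0]]' --fingers '[4,4,4,4,4,4,4,4,4,4]'

```text
clock: 38.95
tool_pos: [0.5761, 0.1339, 0.1076]
tool_rot: [0.061, 0.952, 0.018, -0.3]
contact_force: [-0.4, -0.7, -0.6]
opening: 0.106
```

```bash
python3 look.py w20; python3 look.py s20 side; python3 - <<'E'
from h import *
overlay('w20',S0,offx=-51.6,offz=10.3); overlay('s20',S0,crop=(150,220,220,300),k=7,offx=-51.6,offz=10.3)
seq(S0,ANG,[(35,30,6)],offx=-51.6,offz=10.3)
E
```

```text
t 39.0 pos [0.5761 0.1339 0.1075] rot [ 0.0613  0.9518  0.0185 -0.3   ] F [ 0.  -0.7 -0. ] open 0.108
q [-0.45  0.78  0.44  1.26 -0.4   1.78  1.45]
t 39.05 pos [0.5762 0.1338 0.1075] rot [ 0.0614  0.9518  0.0185 -0.3   ] F [-0.8  0.4 -1. ] open 0.107
q [-0.45  0.78  0.44  1.26 -0.4   1.78  1.45]
(35, 30, 6) dp [-19.5   0.2  27.8] tw [-0.11  0.01 -0.02] T [0.5762 0.1339 0.0735]
```

View pics/w20o.png

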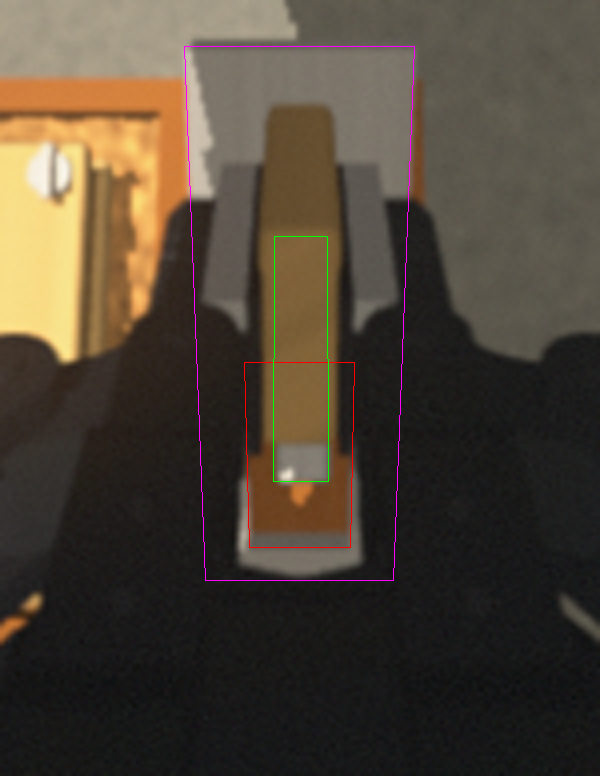

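View pics/s20o.png

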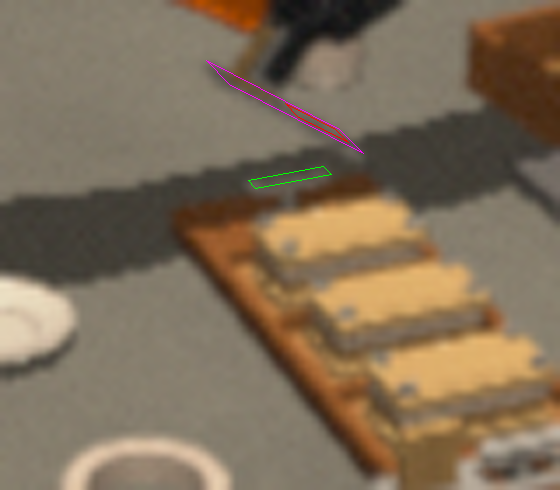

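The overlay again fits. Descend.

arm_command --delta_pos '[[-4,0,6],[-8,0.2,11],[-12,0.2,17],[-16,0.2,22],[-18,0.2,25],[-19.5,0.2,27.8],[-19.5,0.2,27.8],[-19.5,0.2,27.8],[-19.5,0.2,27.8],[-19.5,0.2,27.8]]' --twist '[[0,0,0],[0,0,0],[-0.1,0,0],[-0.1,0,0],[-0.1,0,0],[-0.1,0,0],[-0.1,0,0],[-0.1,0,0],[-0.1,0,0],[-0.1,0,0]]' --fingers '[4,4,4,4,4,4,4,4,4,4]'

```text
clock: 40.3
tool_pos: [0.5764, 0.1336, 0.0731]
tool_rot: [0.062, 0.952, 0.019, -0.3]
contact_force: [-0.5, -0.2, -1.5]
opening: 0.108
```

```bash
python3 look.py w21; python3 look.py s21 side; python3 - <<'E'
from h import *
overlay('w21',S0,offx=-51.6,offz=10.3); overlay('s21',S0,crop=(150,220,220,300),k=7,offx=-51.6,offz=10.3)
seq(S0,ANG,[(35,8.5,6),(32.5,8.5,6),(30,8.5,6)],offx=-51.6,offz=10.3)
E
```

```text
t 40.35 pos [0.5763 0.1336 0.0731] rot [ 0.0619  0.9517  0.0191 -0.3002] F [ 0.2 -0.1 -0.4] open 0.107
q [-0.45  0.82  0.43  1.28 -0.41  1.73  1.46]
t 40.4 pos [0.5763 0.1336 0.073 ] rot [ 0.0619  0.9517  0.0191 -0.3002] F [ 0.4 -0.1 -0.9] open 0.109
q [-0.45  0.82  0.43  1.28 -0.41  1.73  1.46]
(35, 8.5, 6) dp [18.   0.3 12. ] tw [-0.02 -0.01 -0.05] T [0.5549 0.1367 0.0735]
(32.5, 8.5, 6) dp [18.4  0.3 15.2] tw [-0.02 -2.51 -0.05] T [0.5528 0.137  0.0712]
(30, 8.5, 6) dp [18.6  0.3 18.3] tw [-0.02 -5.01 -0.05] T [0.5508 0.1372 0.0687]
```

View pics/w21o.png

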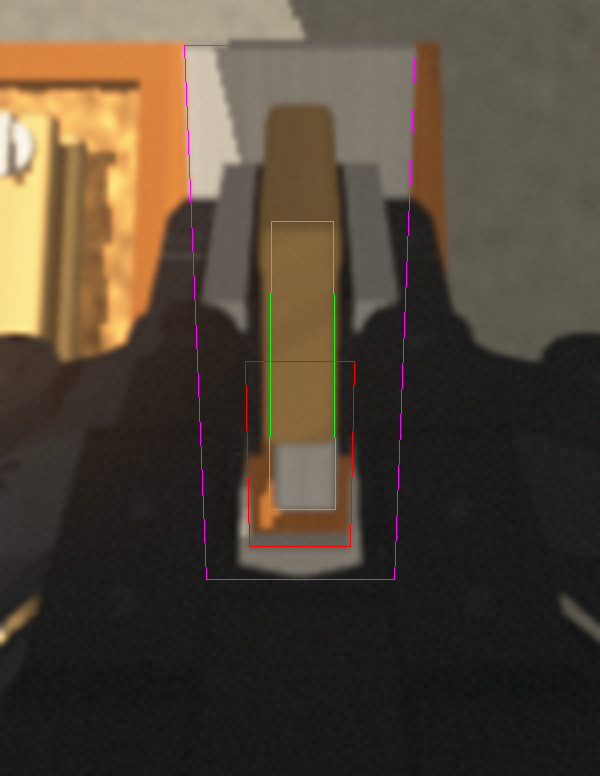

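View pics/s21o.png

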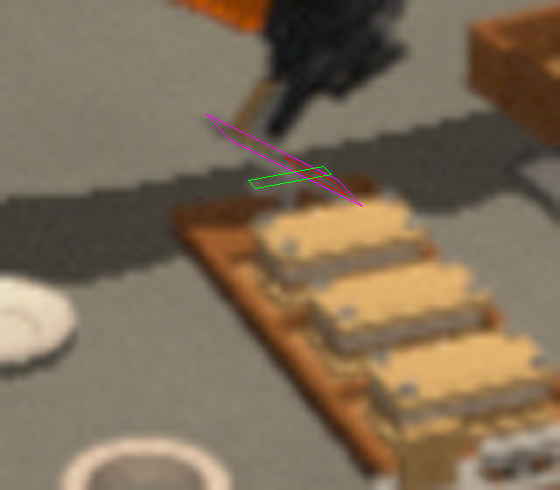

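The head (306,475) sits about 1 mm right of the slot middle. I add +0.8 mm in y and slide under.

arm_command --delta_pos '[[1,0.8,0.8],[5,0.9,3.5],[9,1,6],[13,1,9],[18,1.1,12],[18,1.1,12],[18.4,1.1,15.2],[18.6,1.1,18.3],[18.6,1.1,18.3],[18.6,1.1,18.3]]' --twist '[[0,0,0],[0,0,0],[0,0,0],[0,0,0],[0,0,0],[0,0,0],[0,-2.5,0],[0,-5,0],[0,-5,0],[0,-5,0]]' --fingers '[4,4,4,4,4,4,4,4,4,4]'

```text
clock: 41.65
tool_pos: [0.551, 0.138, 0.0688]
tool_rot: [0.063, 0.964, 0.016, -0.259]
contact_force: [0.0, 0.0, -1.7]
opening: 0.106
```

```bash
sed -i 's/S0=np.array(\[.5988,.1310\])/S0=np.array([.5989,.1318])/' h.py; python3 look.py w22; python3 look.py s22 side; python3 - <<'E'
from h import *
overlay('w22',S0,offx=-51.6,offz=10.3); overlay('s22',S0,crop=(150,220,220,300),k=7,offx=-51.6,offz=10.3)
seq(S0,ANG,[(27.5,8.5,6.2),(25,8.5,6.5),(22.5,8.5,6.7),(20,8.5,7),(17.5,8.5,7),(15,8.5,7),(12.5,8.7,6.5),(10,9,6)],offx=-51.6,offz=10.3)
E
```

```text
t 41.7 pos [0.5511 0.1379 0.0686] rot [ 0.0628  0.9638  0.0164 -0.2588] F [-0.4  0.6 -1.1] open 0.106
q [-0.51  0.71  0.44  1.43 -0.39  1.59  1.45]
t 41.75 pos [0.5511 0.1378 0.0685] rot [ 0.0628  0.9637  0.0163 -0.2588] F [ 0.1  0.4 -0.3] open 0.105
q [-0.51  0.71  0.44  1.43 -0.39  1.59  1.45]
(27.5, 8.5, 6.2) dp [0.8 0.2 2.8] tw [-0.03 -2.56 -0.07] T [0.5491 0.1383 0.0664]
(25, 8.5, 6.5) dp [1.1 0.2 5.7] tw [-0.04 -5.06 -0.07] T [0.5473 0.1385 0.0641]
(22.5, 8.5, 6.7) dp [1.4 0.2 8.7] tw [-0.04 -7.56 -0.06] T [0.5456 0.1387 0.0616]
(20, 8.5, 7) dp [ 1.5  0.2 11.6] tw [ -0.04 -10.06  -0.06] T [0.5441 0.1389 0.0592]
(17.5, 8.5, 7) dp [ 1.3  0.2 14.7] tw [ -0.04 -12.56  -0.06] T [0.5427 0.1391 0.0564]
(15, 8.5, 7) dp [ 1.   0.2 17.9] tw [ -0.04 -15.06  -0.06] T [0.5414 0.1393 0.0535]
(12.5, 8.7, 6.5) dp [ 0.1  0.2 21.3] tw [ -0.04 -17.56  -0.06] T [0.5404 0.1394 0.0501]
(10, 9, 6) dp [-1.   0.2 24.7] tw [ -0.04 -20.06  -0.06] T [0.5397 0.1395 0.0466]
```

View pics/w22o.png

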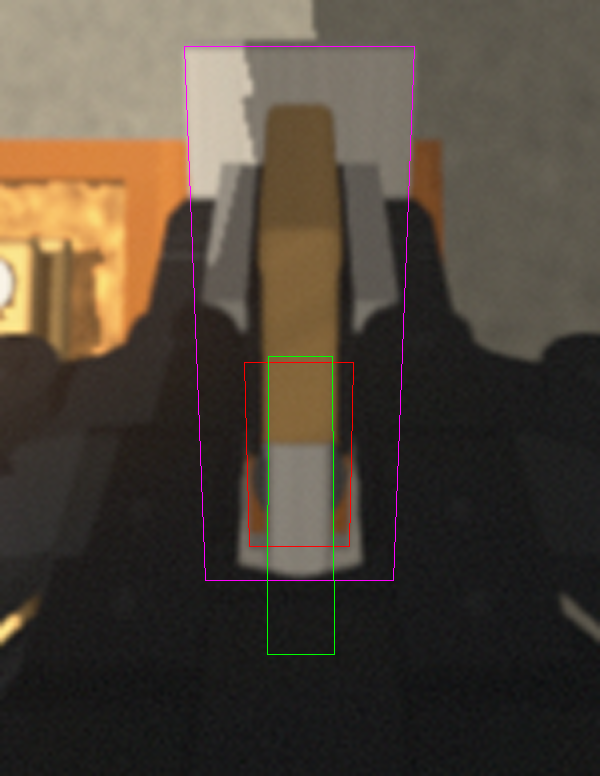

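View pics/s22o.png

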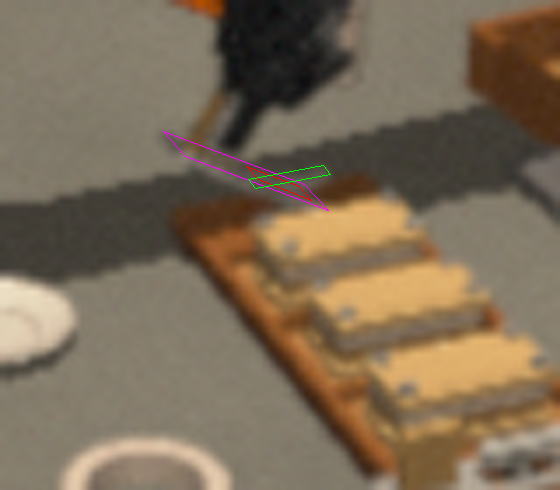

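Centred, with the nose rim under the head. Rotate.

arm_command --delta_pos '[[0.8,0.1,2.8],[1.1,0.2,5.7],[1.4,0.2,8.7],[1.5,0.2,11.6],[1.3,0.2,14.7],[1,0.2,17.9],[0.1,0.2,21.3],[-1,0.2,24.7],[-1,0.2,24.7],[-1,0.2,24.7]]' --twist '[[0,-2.5,0],[0,-5,0],[0,-7.5,0],[0,-10,0],[0,-12.5,0],[0,-15,0],[0,-17.5,0],[0,-20,0],[0,-20,0],[0,-20,0]]' --fingers '[4,4,4,4,4,4,4,4,4,4]'

```text
clock: 43.0
tool_pos: [0.5398, 0.1396, 0.0469]
tool_rot: [0.065, 0.994, 0.005, -0.088]
contact_force: [0.6, 0.1, -0.7]
opening: 0.103
```

```bash
python3 look.py w23; python3 look.py s23 side; python3 - <<'E'
from h import *
overlay('w23',S0,offx=-51.6,offz=10.3); overlay('s23',S0,crop=(150,220,220,300),k=7,offx=-51.6,offz=10.3)
seq(S0,ANG,[(7.5,10,5),(5,11,4),(4,13,3),(3,15,2.5),(1.5,17.5,2),(0,20,1),(0,20,.5)],offx=-51.6,offz=10.3)
E
```

```text
t 43.05 pos [0.54   0.1395 0.0468] rot [ 0.0647  0.9941  0.0052 -0.0874] F [-0.1 -1.  -0.9] open 0.111
q [-0.68  0.47  0.49  1.77 -0.3   1.15  1.38]
t 43.1 pos [0.54   0.1395 0.0468] rot [ 0.0647  0.9941  0.0052 -0.0874] F [-0.  -0.4 -0.4] open 0.104
q [-0.68  0.47  0.49  1.77 -0.3   1.15  1.38]
(7.5, 10, 5) dp [-0.5 -0.   4.2] tw [-0.05 -2.54 -0.06] T [0.5398 0.1395 0.0426]
(5, 11, 4) dp [-1.4 -0.   8.2] tw [-0.05 -5.04 -0.06] T [0.54   0.1395 0.0385]
(4, 13, 3) dp [-3.5 -0.  10. ] tw [-0.05 -6.04 -0.05] T [0.5417 0.1392 0.0363]
(3, 15, 2.5) dp [-5.6 -0.  11.5] tw [-0.05 -7.04 -0.05] T [0.5434 0.139  0.0345]
(1.5, 17.5, 2) dp [-8.1 -0.  13.4] tw [-0.05 -8.54 -0.05] T [0.5455 0.1387 0.0322]
(0, 20, 1) dp [-10.8   0.   15.8] tw [ -0.05 -10.04  -0.05] T [0.5477 0.1384 0.0293]
(0, 20, 0.5) dp [-10.8   0.   16.3] tw [ -0.05 -10.04  -0.05] T [0.5477 0.1384 0.0288]
```

View pics/w23o.png

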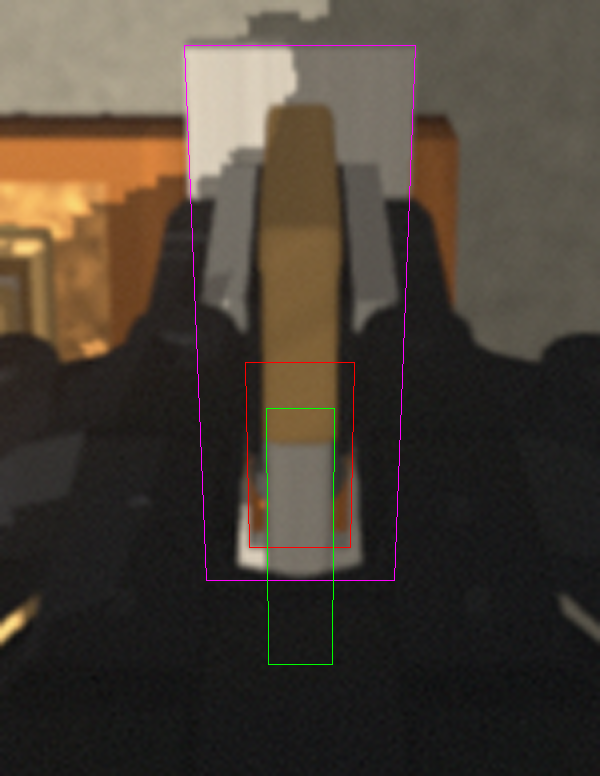

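View pics/s23o.png

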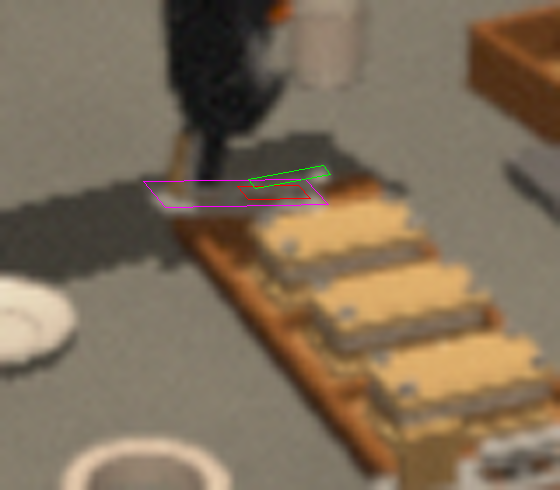

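arm_command --delta_pos '[[-0.5,0,4.2],[-1.4,0,8.2],[-3.5,0,10],[-5.6,0,11.5],[-8.1,0,13.4],[-10.8,0,15.8],[-10.8,0,16.3],[-10.8,0,16.3],[-10.8,0,16.3],[-10.8,0,16.3]]' --twist '[[0,-2.5,0],[0,-5,0],[0,-6,0],[0,-7,0],[0,-8.5,0],[0,-10,0],[0,-10,0],[0,-10,0],[0,-10,0],[0,-10,0]]' --fingers '[4,4,4,4,4,4,4,4,4,4]'

```text
clock: 44.35
tool_pos: [0.5474, 0.1386, 0.0289]
tool_rot: [0.065, 0.998, -0.0, -0.0]
contact_force: [-0.0, -0.2, -0.5]
opening: 0.109
```

```bash
python3 look.py s24 side; python3 - <<'E'
from h import *
overlay('s24',S0,crop=(150,220,220,300),k=7,offx=-51.6,offz=10.3)
E
```

```text
t 44.4 pos [0.5474 0.1386 0.0289] rot [ 6.480e-02  9.979e-01 -4.000e-04 -1.000e-04] F [ 1.1  1.2 -1.5] open 0.111
q [-0.75  0.39  0.51  1.91 -0.24  0.91  1.31]
```

View pics/s24o.png

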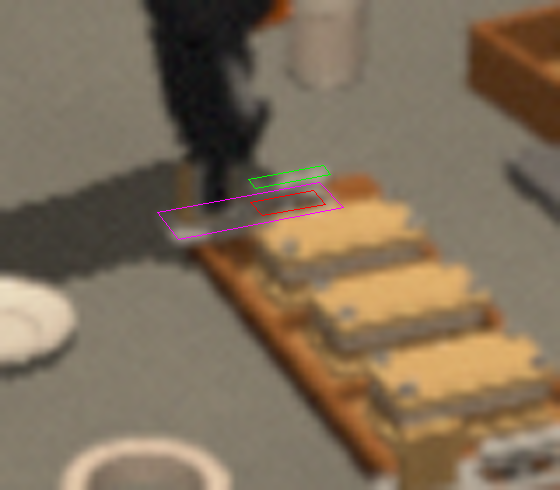

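The plate is flat under the head. Lower 0.8 mm, open, rise.

arm_command --delta_pos '[[0,0,0.8],[0,0,0.8],[0,0,0.8],[0,0,0.8],[0,0,0],[0,0,-20],[0,0,-60],[0,0,-110],[0,0,-160],[0,0,-170]]' --twist '[[0,0,0],[0,0,0],[0,0,0],[0,0,0],[0,0,0],[0,0,0],[0,0,0],[0,0,0],[0,0,0],[0,0,0]]' --fingers '[4,20,30,30,30,30,30,30,30,30]'

```text
clock: 45.65
tool_pos: [0.549, 0.1391, 0.2025]
tool_rot: [0.065, 0.998, 0.001, 0.002]
contact_force: [0.0, 0.5, -0.3]
opening: 0.349
```

```bash
python3 look.py w25; python3 - <<'E'
from h import *
z=np.load('pics/w25.npz'); c=(z['K'],z['D'],z['R'],z['t']); P=cloud(c,z['d'])
b=blobs(P,.034,.07,np.array([.58,.1]),.12)
im=z['im']; save('w25c.png',cv2.resize(im[130:280,180:340],None,fx=4,fy=4,interpolation=2))
goto([.56,-.33,.23],172.6)
E
```

```text
t 45.7 pos [0.5486 0.1391 0.2018] rot [6.480e-02 9.979e-01 9.000e-04 1.700e-03] F [ 1.2 -0.3  0.4] open 0.347
q [-0.82  0.19  0.57  1.74 -0.11  1.24  1.21]
px [254. 172.] 313 c [0.5476 0.1385] mean [0.5454 0.1388 0.0586] L 0.0325 W 0.01 a -7.54
px [196. 209.] 2564 c [0.5913 0.0632] mean [0.5865 0.064  0.0445] L 0.0896 W 0.0466 a -7.4
px [253. 210.] 331 c [0.5988 0.1312] mean [0.5978 0.1313 0.0402] L 0.0471 W 0.01 a -7.87
delta_pos [ -72.1 -463.6  -28.9] twist [ 0.11  0.19 -0.04]
```

View pics/w25c.png

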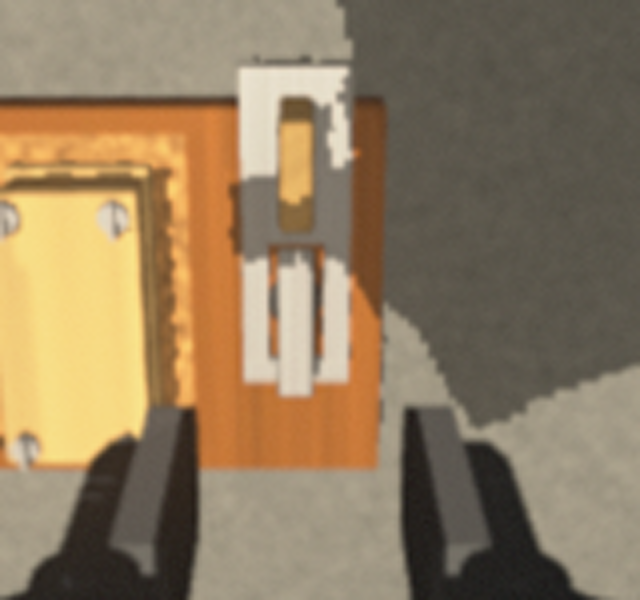

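Plate 2 is on its stud, the head lying over both slot ends at (295,320). Now the knob.

arm_command --delta_pos '[[-7,-46,-15],[-14,-92,-29],[-22,-142,-29],[-30,-194,-29],[-38,-246,-29],[-46,-298,-29],[-54,-350,-29],[-62,-400,-29],[-70,-450,-29],[-72,-464,-29]]' --twist '[[0.1,0.2,0],[0.1,0.2,0],[0.1,0.2,0],[0.1,0.2,0],[0.1,0.2,0],[0.1,0.2,0],[0.1,0.2,0],[0.1,0.2,0],[0.1,0.2,0],[0.1,0.2,0]]' --fingers '[36,36,36,36,36,36,36,36,36,36]'

```text
clock: 46.95
tool_pos: [0.5568, -0.3343, 0.2264]
tool_rot: [0.067, 0.998, -0.002, -0.003]
contact_force: [-0.2, 0.4, -0.4]
opening: 0.422
```

arm_command --delta_pos '[[0,0,0],[0,0,0],[0,0,0],[0,0,0],[0,0,0],[0,0,0],[0,0,0],[0,0,0],[0,0,0],[0,0,0]]' --twist '[[0,0,0],[0,0,0],[0,0,0],[0,0,0],[0,0,0],[0,0,0],[0,0,0],[0,0,0],[0,0,0],[0,0,0]]' --fingers '[36,36,36,36,36,36,36,36,36,36]'

```text
clock: 48.2
tool_pos: [0.5587, -0.3307, 0.2282]
tool_rot: [0.065, 0.998, -0.001, -0.002]
contact_force: [0.3, 0.4, 0.0]
opening: 0.418
```

```bash
python3 look.py w26; python3 look.py t26 top; python3 - <<'E'
from h import *
z=np.load('pics/w26.npz'); c=(z['K'],z['D'],z['R'],z['t']); P=cloud(c,z['d']); im=z['im']
b=blobs(P,.073,.1,np.array([.58,-.36]),.1,mina=30)
b=blobs(P,.033,.1,np.array([.58,-.36]),.1)
for n,zz in (('timer',0),('dial_grip',.078)):
  print(n,[(round(r['p'],2),np.round(r['uv'],1),atz(c,r['uv'],zz).round(4)) for r in manip.landmark_of('wrist',n)])
q=proj(c,[.585,-.365,.05])[0].astype(int); print(q)
r0=max(q[1]-60,0);c0=max(q[0]-70,0)
save('w26c.png',cv2.resize(im[r0:r0+120,c0:c0+140],None,fx=5,fy=5,interpolation=2))
E
```

```text
t 48.25 pos [ 0.5588 -0.3306  0.2282] rot [ 0.0648  0.9979 -0.0011 -0.002 ] F [0.  0.4 0.2] open 0.422
q [-0.13  0.42  0.81  1.5  -0.3   1.36  2.14]
t 48.3 pos [ 0.5588 -0.3307  0.2282] rot [ 0.0648  0.9979 -0.0012 -0.002 ] F [-0.3  0.4  0.3] open 0.421
q [-0.13  0.42  0.81  1.5  -0.3   1.36  2.14]
px [229. 203.] 451 c [ 0.5871 -0.3647] mean [ 0.5856 -0.3639  0.0843] L 0.0405 W 0.0141 a -6.05
px [232. 187.] 6670 c [ 0.5874 -0.3651] mean [ 0.5807 -0.3628  0.0463] L 0.1144 W 0.1054 a 13.86
timer []
dial_grip [(0.66, array([228.3, 202.8]), array([[ 0.5881, -0.3654,  0.078 ]]))]
[230 192]
```

View pics/w26c.png

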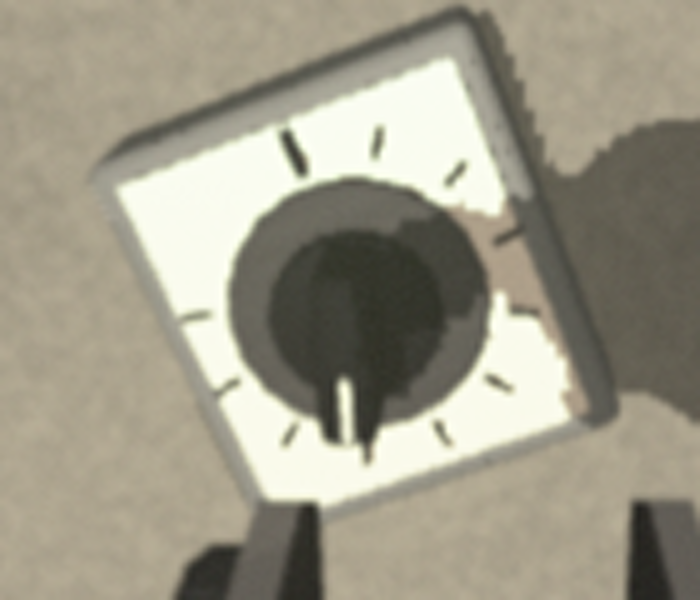

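View pics/w26.png

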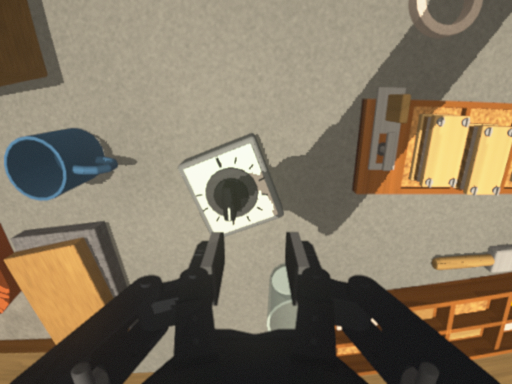

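```bash
python3 - <<'E'
from h import *
goto([.5875,-.3651,.15],72.6); 
E
```

```text
delta_pos [-33.3 -30.3  78.1] twist [-3.000e-01 -3.000e-02  9.997e+01]
```

arm_command --delta_pos '[[-3,-3,8],[-7,-6,16],[-10,-9,24],[-14,-12,32],[-17,-15,40],[-20,-18,48],[-24,-21,56],[-28,-25,64],[-31,-28,72],[-33.3,-30.3,78]]' --twist '[[0,0,10],[0,0,20],[0,0,30],[0,0,40],[-0.1,0,50],[-0.2,0,60],[-0.2,0,70],[-0.2,0,80],[-0.3,0,90],[-0.3,0,100]]' --fingers '[36,36,36,36,36,36,36,36,36,36]'

```text
clock: 49.65
tool_pos: [0.5877, -0.3652, 0.1497]
tool_rot: [0.808, 0.59, -0.0, -0.0]
contact_force: [0.0, 0.2, 0.5]
opening: 0.42
```

arm_command --delta_pos '[[0,0,0],[0,0,0],[0,0,0],[0,0,0],[0,0,0],[0,0,0],[0,0,0],[0,0,0],[0,0,0],[0,0,0]]' --twist '[[0,0,10],[0,0,20],[0,0,30],[0,0,40],[0,0,50],[0,0,60],[0,0,70],[0,0,78.6],[0,0,78.6],[0,0,78.6]]' --fingers '[36,36,36,36,36,36,36,36,36,36]'

```text
clock: 50.9
tool_pos: [0.5877, -0.3651, 0.1501]
tool_rot: [0.999, -0.051, -0.0, -0.0]
contact_force: [0.4, -0.5, -0.2]
opening: 0.42
```

```bash
python3 look.py w27; python3 - <<'E'
from h import *
z=np.load('pics/w27.npz'); c=(z['K'],z['D'],z['R'],z['t']); P=cloud(c,z['d']); im=z['im']
b=blobs(P,.073,.1,np.array([.58,-.36]),.1,mina=30)
goto([.5875,-.3651,.061],-6.0)
E
```

```text
t 50.95 pos [ 0.5876 -0.3651  0.1501] rot [ 9.987e-01 -5.110e-02 -1.000e-04 -3.000e-04] F [-0.2 -0.4 -0.1] open 0.425
q [-0.28  0.87  1.33  1.49 -0.85  1.44 -0.6 ]
px [254. 201.] 837 c [ 0.5882 -0.3645] mean [ 0.5902 -0.3649  0.0846] L 0.0415 W 0.0136 a -5.6
delta_pos [-0.1  0.1 89.1] twist [-0.03  0.01  0.14]
```

View pics/w27.png

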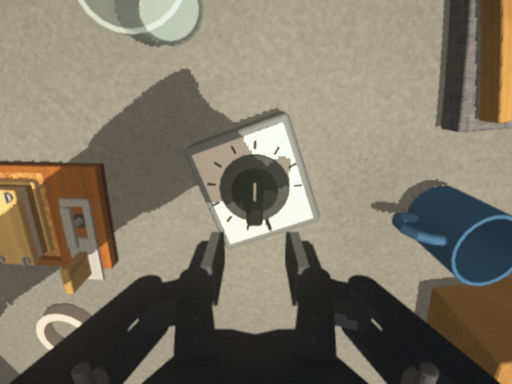

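arm_command --delta_pos '[[0,-0.3,20],[0,-0.3,40],[0,-0.3,60],[0,-0.3,78],[0,-0.3,88],[0,-0.3,89],[0,-0.3,89],[0,-0.3,89],[0,-0.3,89],[0,-0.3,89]]' --twist '[[0,0,0],[0,0,0],[0,0,0],[0,0,0],[0,0,0],[0,0,0],[0,0,0],[0,0,0],[0,0,0],[0,0,0]]' --fingers '[36,36,36,36,36,36,8,8,8,8]' --force 40

```text
clock: 52.2
tool_pos: [0.5878, -0.3649, 0.0619]
tool_rot: [0.999, -0.052, 0.0, -0.0]
contact_force: [-1.0, 2.7, 6.6]
opening: 0.152
```

```bash
python3 look.py w28; python3 - <<'E'
from h import *
im=np.load('pics/w28.npz')['im']; save('w28c.png',cv2.resize(im[150:350,150:360],None,fx=3,fy=3,interpolation=2))
E
```

```text
t 52.25 pos [ 0.5879 -0.3649  0.0619] rot [ 9.986e-01 -5.250e-02  3.000e-04 -1.000e-04] F [-1.4  1.6  6.1] open 0.153
q [-0.27  0.94  1.25  1.57 -0.92  1.32 -0.56]
```

View pics/w28c.png

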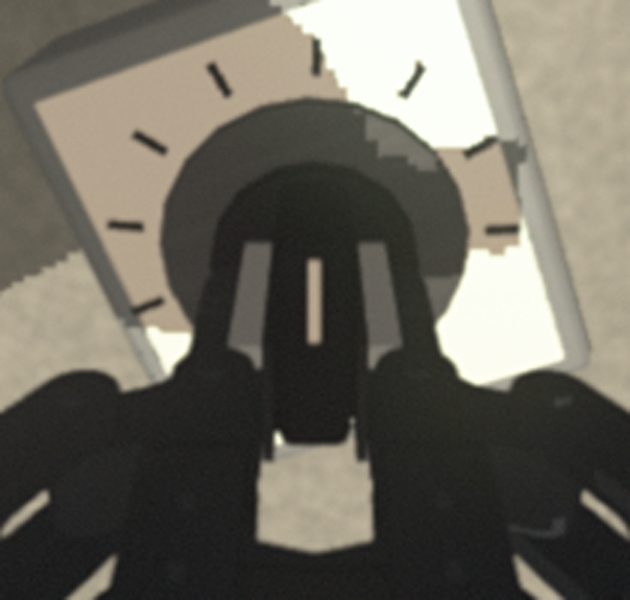

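The bar is gripped (13 mm), with the white mark at (315,300). Turning counter-clockwise, which is negative about tool z.

arm_command --delta_pos '[[0,0,0],[0,0,0],[0,0,0],[0,0,0],[0,0,0],[0,0,0],[0,0,0],[0,0,0],[0,0,0],[0,0,0]]' --twist '[[0,0,-4],[0,0,-12],[0,0,-20],[0,0,-28],[0,0,-36],[0,0,-44],[0,0,-52],[0,0,-60],[0,0,-68],[0,0,-70]]' --fingers '[8,8,8,8,8,8,8,8,8,8]'

```text
clock: 53.5
tool_pos: [0.5875, -0.3642, 0.0619]
tool_rot: [0.847, 0.531, 0.001, -0.001]
contact_force: [-4.2, 5.2, 8.8]
opening: 0.156
```

```bash
python3 look.py w29; python3 - <<'E'
from h import *
im=np.load('pics/w29.npz')['im']; save('w29c.png',cv2.resize(im[150:350,150:360],None,fx=3,fy=3,interpolation=2))
E
```

```text
t 53.55 pos [ 0.5875 -0.3642  0.0619] rot [ 8.473e-01  5.312e-01  6.000e-04 -9.000e-04] F [-3.4  4.9  8.1] open 0.154
q [-0.18  0.79  1.03  1.57 -0.71  1.2   0.54]
```

View pics/w29c.png

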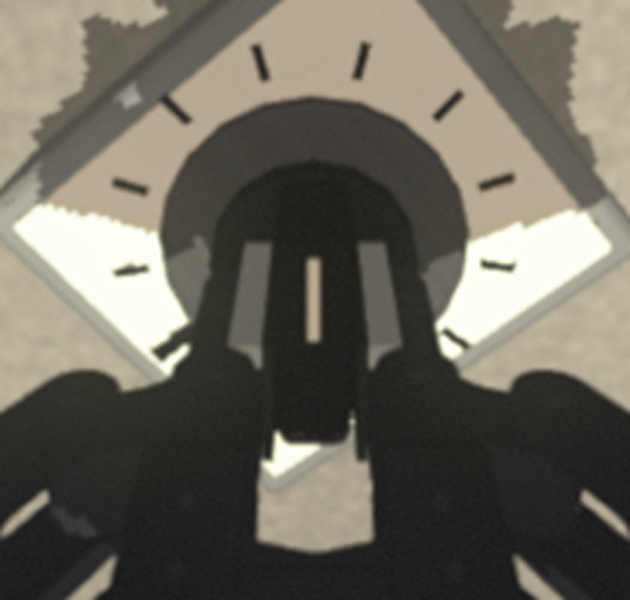

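arm_command --delta_pos '[[0.3,-0.3,0],[0.5,-0.6,0],[0.5,-0.6,0],[0.5,-0.6,0],[0.5,-0.6,0],[0.5,-0.6,0],[0.5,-0.6,0],[0.5,-0.6,0],[0.5,-0.6,0],[0.5,-0.6,0]]' --twist '[[0,0,-4],[0,0,-12],[0,0,-20],[0,0,-28],[0,0,-36],[0,0,-44],[0,0,-52],[0,0,-60],[0,0,-68],[0,0,-70]]' --fingers '[8,8,8,8,8,8,8,8,8,8]'

```text
clock: 54.8
tool_pos: [0.5866, -0.3642, 0.0619]
tool_rot: [0.39, 0.921, 0.0, -0.0]
contact_force: [-5.0, 4.0, 8.0]
opening: 0.151
```

```bash
python3 look.py w30; python3 - <<'E'
from h import *
im=np.load('pics/w30.npz')['im']; save('w30c.png',cv2.resize(im[150:350,150:360],None,fx=3,fy=3,interpolation=2))
s=manip.read_state(); x=Rn.from_quat(s['tool_rot']).as_matrix()[:,0]; print('toolx',np.degrees(np.arctan2(x[1],x[0])),s['wrist_torque'])
E
```

```text
t 54.85 pos [ 0.5866 -0.3642  0.0619] rot [ 3.898e-01  9.209e-01  5.000e-04 -4.000e-04] F [-5.6  3.8  7.9] open 0.153
q [-0.04  0.66  0.78  1.56 -0.5   1.13  1.61]
toolx 134.12180992514806 [0.65313891 0.96023031 0.05401612]
```

View pics/w30c.png

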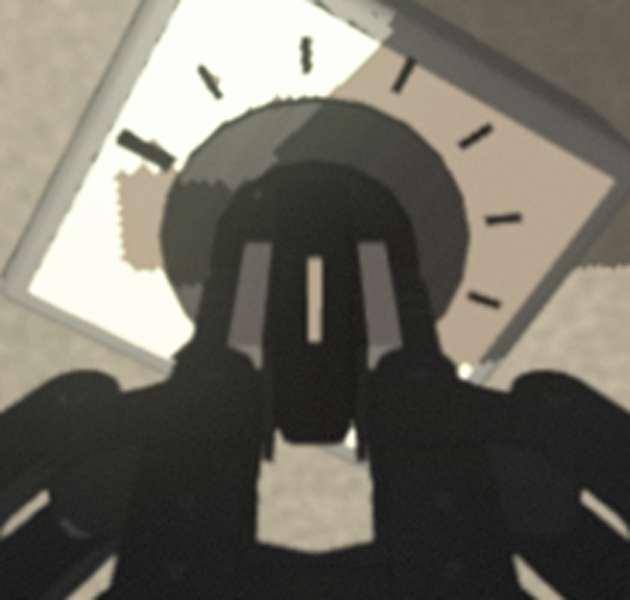

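The mark followed the gripper. About 60° is left. I go on in two parts while watching joint 7.

arm_command --delta_pos '[[0.3,-0.2,0],[0.5,-0.4,0],[0.5,-0.4,0],[0.5,-0.4,0],[0.5,-0.4,0],[0.5,-0.4,0],[0.5,-0.4,0],[0.5,-0.4,0],[0.5,-0.4,0],[0.5,-0.4,0]]' --twist '[[0,0,-4],[0,0,-9],[0,0,-15],[0,0,-21],[0,0,-27],[0,0,-33],[0,0,-39],[0,0,-45],[0,0,-48],[0,0,-48]]' --fingers '[8,8,8,8,8,8,8,8,8,8]'

```text
clock: 56.1
tool_pos: [0.5864, -0.3647, 0.0619]
tool_rot: [-0.017, 1.0, -0.0, 0.0]
contact_force: [-2.4, 0.2, 6.3]
opening: 0.154
```

```bash
python3 look.py w31; python3 - <<'E'
from h import *
im=np.load('pics/w31.npz')['im']; save('w31c.png',cv2.resize(im[150:350,150:360],None,fx=3,fy=3,interpolation=2))
s=manip.read_state(); x=Rn.from_quat(s['tool_rot']).as_matrix()[:,0]; print('toolx',np.degrees(np.arctan2(x[1],x[0])),s['wrist_torque'],s['q'][6],s['q'][2])
E
```

```text
t 56.15 pos [ 0.5863 -0.3647  0.0619] rot [-1.690e-02  9.999e-01 -0.000e+00  1.000e-04] F [-2.7  0.6  5.7] open 0.156
q [ 0.07  0.6   0.59  1.56 -0.36  1.09  2.36]
toolx -178.06561162947716 [0.26025747 0.56989736 0.01566939] 2.3562936155556833 0.5920907592986561
```

View pics/w31c.png

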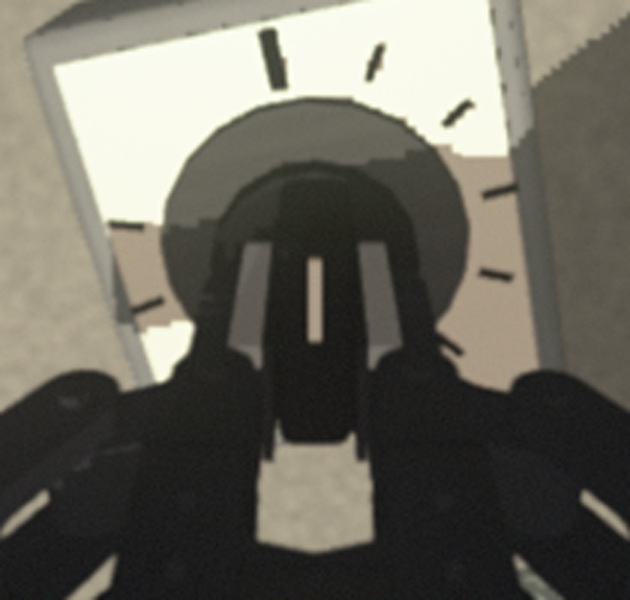

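arm_command --delta_pos '[[0,0,0],[0,0,0],[0,0,0],[0,0,0],[0,0,0],[0,0,0],[0,0,0],[0,0,0],[0,0,0],[0,0,0]]' --twist '[[0,0,-2],[0,0,-4],[0,0,-6],[0,0,-8],[0,0,-10],[0,0,-11],[0,0,-11.5],[0,0,-12],[0,0,-12],[0,0,-12]]' --fingers '[8,8,8,8,8,8,8,8,8,8]'

```text
clock: 57.4
tool_pos: [0.5863, -0.3649, 0.0619]
tool_rot: [-0.121, 0.993, -0.0, 0.0]
contact_force: [-2.4, -0.3, 4.8]
opening: 0.156
```

```bash
python3 look.py w32; python3 - <<'E'
from h import *
im=np.load('pics/w32.npz')['im']; save('w32c.png',cv2.resize(im[150:350,150:360],None,fx=3,fy=3,interpolation=2))
s=manip.read_state(); x=Rn.from_quat(s['tool_rot']).as_matrix()[:,0]; print('toolx',np.degrees(np.arctan2(x[1],x[0])),s['wrist_torque'],s['q'][6],s['q'][2])
E
```

```text
t 57.45 pos [ 0.5864 -0.3649  0.0619] rot [-1.211e-01  9.926e-01 -2.000e-04  1.000e-04] F [-1.9 -0.3  4.7] open 0.157
q [ 0.1   0.59  0.54  1.56 -0.33  1.09  2.54]
toolx -166.08313223786652 [ 0.06705026  0.49211973 -0.10616362] 2.542558985098259 0.5447431620174745
```

View pics/w32c.png

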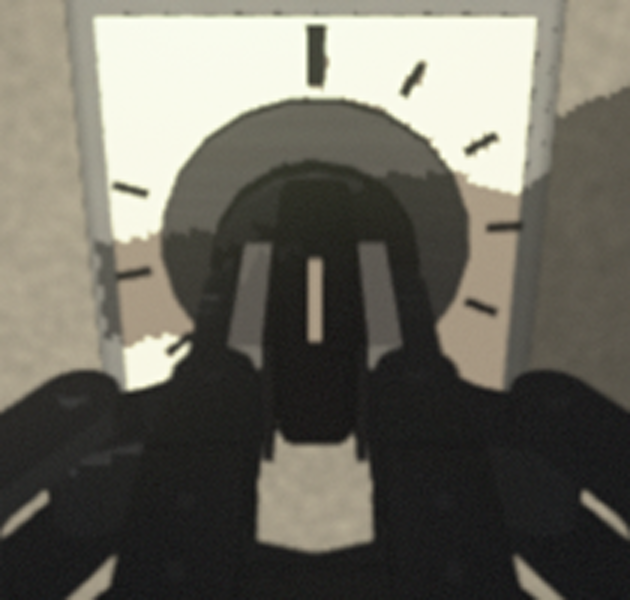

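The mark at (315,300) is aligned with the long tick at (316,55), and the torque sign suggests the stop was just met. I press a little further to make sure.

arm_command --delta_pos '[[0,0,0],[0,0,0],[0,0,0],[0,0,0],[0,0,0],[0,0,0],[0,0,0],[0,0,0],[0,0,0],[0,0,0]]' --twist '[[0,0,-0.5],[0,0,-1],[0,0,-1.5],[0,0,-2],[0,0,-2.5],[0,0,-2.5],[0,0,-2.5],[0,0,-2.5],[0,0,-2.5],[0,0,-2.5]]' --fingers '[8,8,8,8,8,8,8,8,8,8]'

```text
clock: 58.7
tool_pos: [0.5863, -0.3649, 0.062]
tool_rot: [-0.142, 0.99, -0.0, 0.0]
contact_force: [-1.6, -0.0, 5.8]
opening: 0.154
```

```bash
python3 - <<'E'
from h import *
st();s=manip.read_state(); x=Rn.from_quat(s['tool_rot']).as_matrix()[:,0]; print('toolx',np.degrees(np.arctan2(x[1],x[0])),s['wrist_torque'],s['q'][6],s['q'][2])
E
```

```text
t 58.7 pos [ 0.5863 -0.3649  0.062 ] rot [-1.418e-01  9.899e-01 -0.000e+00  3.000e-04] F [-1.6 -0.   5.8] open 0.154
toolx -163.7010821086248 [ 0.28106045  0.48730721 -1.25870391] 2.575560824257918 0.5252549838492404
```

The −1.26 N m of torque confirms the stop. Release while still pressed against it, then rise.

arm_command --delta_pos '[[0,0,0],[0,0,0],[0,0,0],[0,0,0],[0,0,-20],[0,0,-50],[0,0,-90],[0,0,-130],[0,0,-150],[0,0,-150]]' --twist '[[0,0,0],[0,0,0],[0,0,0],[0,0,0],[0,0,0],[0,0,0],[0,0,0],[0,0,0],[0,0,0],[0,0,0]]' --fingers '[20,36,36,36,36,36,36,36,36,36]'

```text
clock: 59.95
tool_pos: [0.5872, -0.3646, 0.213]
tool_rot: [-0.143, 0.99, -0.001, 0.001]
contact_force: [-0.8, 0.1, 0.3]
opening: 0.422
```

```bash
python3 look.py w33; python3 look.py t33 top;python3 look.py s33 side; python3 - <<'E'
from h import *
z=np.load('pics/w33.npz'); c=(z['K'],z['D'],z['R'],z['t']); P=cloud(c,z['d']); im=z['im']
b=blobs(P,.073,.1,np.array([.58,-.36]),.1,mina=30)
b=blobs(P,.033,.1,np.array([.58,-.36]),.1)
q=proj(c,[.585,-.365,.05])[0].astype(int)
r0=max(q[1]-60,0);c0=max(q[0]-70,0)
save('w33c.png',cv2.resize(im[r0:r0+120,c0:c0+140],None,fx=5,fy=5,interpolation=2))
goto([.45,-.20,.25],180)
E
```

```text
t 60.0 pos [ 0.5866 -0.364   0.2111] rot [-1.432e-01  9.897e-01  2.000e-04  1.000e-04] F [ 0.2 -0.3 -0.5] open 0.423
q [ 0.09  0.47  0.57  1.4  -0.25  1.34  2.53]
t 60.05 pos [ 0.5863 -0.3636  0.21  ] rot [-1.433e-01  9.897e-01  7.000e-04 -6.000e-04] F [-0.3  0.4 -0.1] open 0.422
q [ 0.09  0.47  0.57  1.4  -0.25  1.34  2.53]
t 60.1 pos [ 0.5861 -0.3635  0.2094] rot [-0.1433  0.9897  0.001  -0.0011] F [ 0.4 -0.1 -0. ] open 0.424
q [ 0.09  0.47  0.57  1.4  -0.25  1.34  2.53]
px [255. 178.] 522 c [ 0.5874 -0.3649] mean [ 0.5859 -0.3653  0.0846] L 0.0409 W 0.014 a 13.68
px [255. 165.] 8046 c [ 0.5876 -0.365 ] mean [ 0.5821 -0.3663  0.046 ] L 0.1149 W 0.1057 a 13.84
delta_pos [ 84.2 195.5 -40. ] twist [ 0.11 -0.12 16.47]
```

View pics/w33c.png

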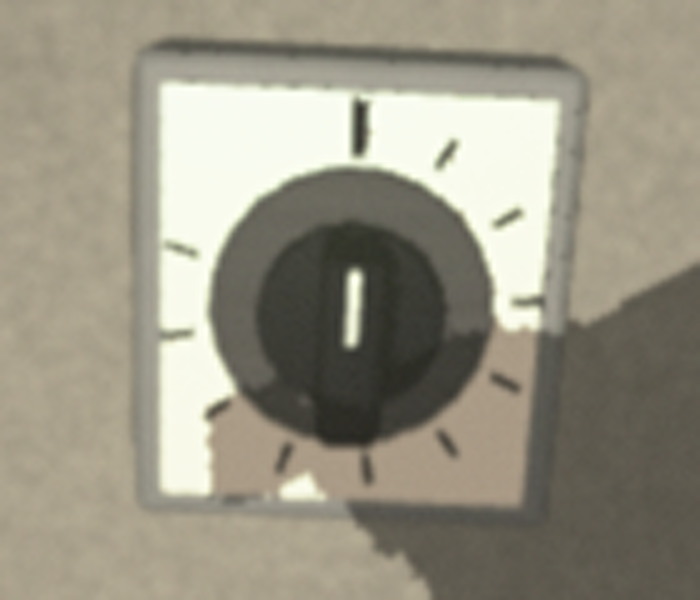

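View pics/s33.png

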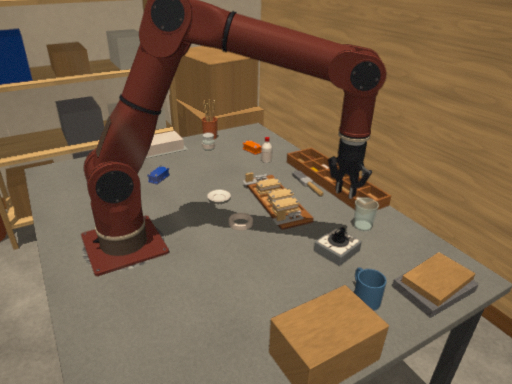

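Knob bar at 13.7° against the box's 13.8°, mark on the long tick: at zero. I move clear of the tray for a last check of everything.

arm_command --delta_pos '[[0,0,-10],[5,10,-20],[15,35,-40],[28,65,-40],[40,95,-40],[54,125,-40],[66,155,-40],[78,182,-40],[84,195,-40],[84,195,-40]]' --twist '[[0,0,0],[0,0,2],[0,0,4],[0,0,6],[0,0,8],[0,0,10],[0,0,12],[0,0,14],[0,0,16.5],[0,0,16.5]]' --fingers '[60,60,60,60,60,60,60,60,60,60]'

```text
clock: 61.35
tool_pos: [0.4506, -0.2003, 0.2515]
tool_rot: [-0.0, 1.0, 0.001, 0.0]
contact_force: [0.1, -0.4, -0.3]
opening: 0.701
```

```bash
python3 look.py w34; python3 look.py t34 top; python3 - <<'E'
from h import *
z=np.load('pics/w34.npz'); c=(z['K'],z['D'],z['R'],z['t']); P=cloud(c,z['d'])
b=blobs(P,.033,.07,np.array([.56,-.02]),.25)
E
```

```text
t 61.4 pos [ 0.4509 -0.201   0.2515] rot [-4.e-04  1.e+00  3.e-04  2.e-04] F [-0.3  0.3  0. ] open 0.697
q [-0.23 -0.02  0.56  1.83  0.01  1.33  1.9 ]
t 61.45 pos [ 0.4511 -0.2014  0.2514] rot [-1.e-04  1.e+00  1.e-04  1.e-04] F [-0.  -0.4  0.4] open 0.702
q [-0.23 -0.02  0.56  1.83  0.01  1.33  1.9 ]
px [288. 204.] 261 c [ 0.5082 -0.1549] mean [ 0.5057 -0.1559  0.0546] L 0.0315 W 0.0098 a -7.0
px [332. 228.] 956 c [ 0.5533 -0.0903] mean [ 0.5462 -0.0887  0.0442] L 0.0586 W 0.0454 a -7.03
px [482. 228.] 447 c [0.547  0.1374] mean [0.5455 0.1351 0.0501] L 0.0336 W 0.0124 a -10.3
px [281. 235.] 236 c [ 0.561  -0.1619] mean [ 0.5598 -0.1622  0.0401] L 0.0486 W 0.0113 a -7.57
px [368. 249.] 1687 c [ 0.5875 -0.0294] mean [ 0.5829 -0.0301  0.0441] L 0.0905 W 0.0468 a -7.87
px [426. 252.] 1675 c [0.5912 0.0632] mean [0.5884 0.0602 0.044 ] L 0.0906 W 0.0486 a -7.79
px [464. 254.] 228 c [0.5989 0.1306] mean [0.5976 0.1298 0.0394] L 0.0475 W 0.0126 a -5.6
px [366. 356.] 296 c [0.8079 0.0023] mean [0.807  0.0022 0.0415] L 0.0671 W 0.0103 a 89.76
```

View pics/w34.png

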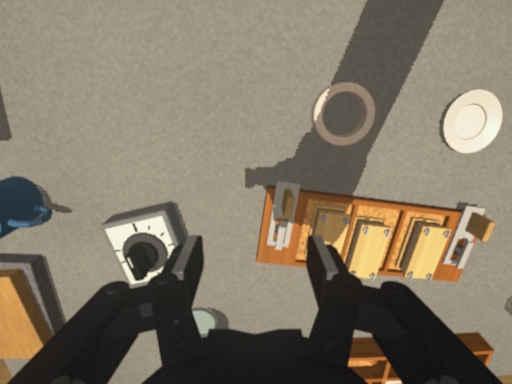

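View pics/t34.png

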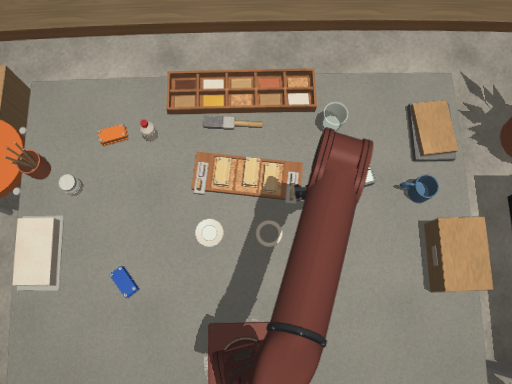

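The middle press has been knocked from (0.582,−0.013) to (0.588,−0.029). I check whether it still lies flat inside its compartment.

```bash
python3 - <<'E'
from h import *
for nm,cc in (('w34',None),('t34',None)):
    z=np.load('pics/%s.npz'%nm); c=(z['K'],z['D'],z['R'],z['t']); P=cloud(c,z['d'])
    b=blobs(P,.033,.07,np.array([.585,-.02]),.12)
    for k,cc,a in b:
        Q=P[k]; Q=Q[np.isfinite(Q).all(1)]; Q=Q[Q[:,2]<.047]
        A=np.c_[Q[:,:2]-cc,np.ones(len(Q))]; sol=np.linalg.lstsq(A,Q[:,2],rcond=None)[0]; r=Q[:,2]-A@sol
        e=cc-np.array([.5797,-.0147]); aa=np.radians(-7.4)
        print(nm,'tilt deg',np.degrees(sol[:2]).round(2),'z',sol[2].round(4),'sd',r.std().round(4),'trayxy mm',(1000*np.array([e@[np.cos(aa),np.sin(aa)],e@[-np.sin(aa),np.cos(aa)]])).round(1))
z=np.load('pics/w34.npz'); save('w34c.png',cv2.resize(z['im'][180:290,250:410],None,fx=5,fy=5,interpolation=2)[:590])
z=np.load('pics/t34.npz'); save('t34c.png',cv2.resize(z['im'][140:210,185:310],None,fx=6,fy=6,interpolation=2))
E
```

```text
px [332. 228.] 956 c [ 0.5533 -0.0903] mean [ 0.5462 -0.0887  0.0442] L 0.0586 W 0.0454 a -7.03
px [368. 249.] 1687 c [ 0.5875 -0.0294] mean [ 0.5829 -0.0301  0.0441] L 0.0905 W 0.0468 a -7.87
px [426. 252.] 1675 c [0.5912 0.0632] mean [0.5884 0.0602 0.044 ] L 0.0906 W 0.0486 a -7.79
w34 tilt deg [1.21 0.32] z 0.044 sd 0.0015 trayxy mm [-16.4 -78.3]
w34 tilt deg [0.86 1.67] z 0.0439 sd 0.0016 trayxy mm [  9.6 -13.6]
w34 tilt deg [0.71 2.81] z 0.0439 sd 0.0018 trayxy mm [ 1.4 78.7]
px [222. 171.] 385 c [0.5922 0.0654] mean [0.5901 0.0654 0.0446] L 0.0929 W 0.0467 a -7.01
px [251. 171.] 395 c [ 0.5884 -0.0271] mean [ 0.5879 -0.0273  0.0448] L 0.0907 W 0.0458 a -7.6
px [271. 176.] 394 c [ 0.5692 -0.0902] mean [ 0.5685 -0.09    0.0449] L 0.0903 W 0.0459 a -7.06
t34 tilt deg [-0.32 -0.88] z 0.0433 sd 0.0025 trayxy mm [ 2.1 81. ]
t34 tilt deg [0.94 0.63] z 0.0434 sd 0.0024 trayxy mm [ 10.3 -11.2]
t34 tilt deg [ 0.78 -0.1 ] z 0.0433 sd 0.0023 trayxy mm [ -0.7 -76.2]
```

View pics/t34c.png

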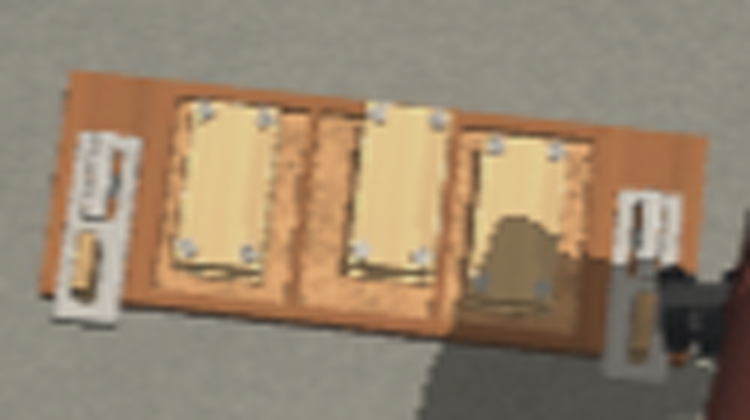

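View pics/w34c.png

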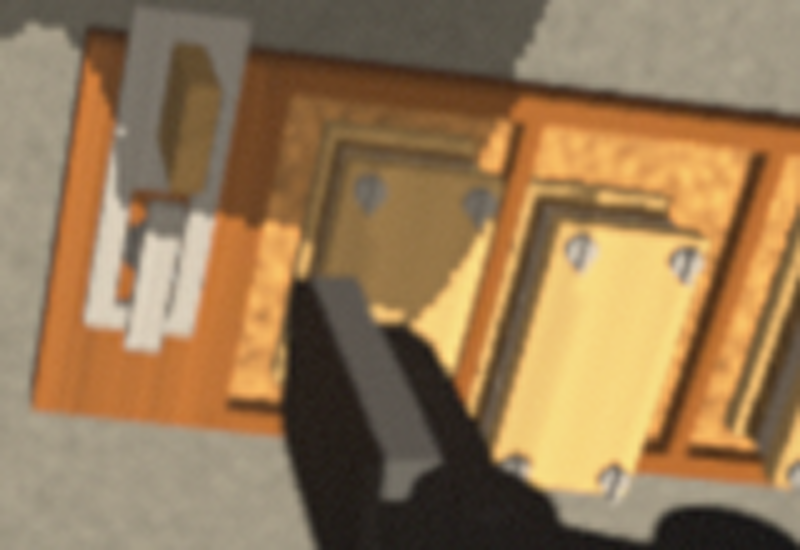

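The press still lies flat on the compartment floor: its top is at z 0.044 like the others, and its offset of about 10/13 mm puts it against two walls. It is therefore still properly in its bay, and I leave it. Plates, knob and bystanders are as they should be, so I hand in.

```bash
python3 - <<'E'
from h import *
st(); print(manip.sign_off())
E
```

```text
t 61.45 pos [ 0.4511 -0.2014  0.2514] rot [-1.e-04  1.e+00  1.e-04  1.e-04] F [-0.  -0.4  0.4] open 0.702
the job is handed in; nothing more can be done
None
```

I put the three wooden presses into the three compartments and buttoned both in-use plates onto the studs. Last, I turned the knob about 200° counter-clockwise onto its zero stop. I handed in at 61 s of the 210 s allowed.

Last checks:
- **Presses:** all three lie flat in their own compartments, with tops at about 44 mm. The middle one was knocked late in the run and now sits against two walls of its compartment, about 10 mm (x) and 13 mm (y) off centre. I left it there because it was still flat and inside.
- **Plates:** both lie flat on their ledges, with the stud head over both ends of the eye. Just after release, the block tops read 58–59 mm against the expected 60 mm. In the last wrist view, seen obliquely, the averages were lower, at 50–55 mm.
- **Knob:** I felt the stop at 1.26 N m. After release the bar read 13.7° against the box's 13.8°, with the white mark on the long tick.
- **Other things:** the orange and blue look-alikes and the other loose things on the table looked unmoved in the last top view, and the robot was touching nothing.

One slip on my part: I sent a move the wrong way in y while carrying the first press. Nothing was touched and I corrected it.

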